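# Stand up and pin the drying tree, then fit its arms

### The job

Put up the bench drying tree: raise the lying wooden post by pivoting it on its foot, keeping the foot down on the bench, until it stands upright and fully home in the steel shoe. Then lock it with the steel pin, pushed fully home through the shoe and the post, and after that slide every dowel lying on the bench through a post hole of its own so that it sticks out about equally on both sides. Leave the tub, the bottle and the brush alone.

Things in the scene. Friction and masses are not known exactly. Their poses are not given: they have to be found in the camera images.
- shoe: fixed three-sided folded-steel post shoe on the bench; origin on the bench top at the middle of the seat, z up. Its open side faces its +x, a back wall closes -x (inner face at x = -19.5 mm), two cheeks 70 mm high stand at +y and -y, 39 mm apart inside and 5.5 mm thick (outer faces at y = +/-25 mm), from x = -23 to +23 mm; flared lips widen the mouth to about 58 mm at x = +38 mm
- shoe_seat (a point): middle of the shoe's seat on the bench top (the shoe's origin; no floor plate here, but flat flanges 4 mm thick outside the cheeks out to y = +/-51 mm); the middle of the post's foot belongs here, 1.5 mm off when it touches the back wall
- shoe_hole (a point): 45 mm above the seat, midway between the two 15 mm round pin holes, one in each cheek; their common axis is the shoe's y
- post: square wooden post 36 x 36 x 225 mm, 180 to 330 g, lying at the start in front of the shoe's open side, foot towards the shoe; origin at the middle of its foot face (18 mm above the bench lying, 0 standing), x along the post from foot to head, y along its five round 15.5 mm cross holes (level at the start, parallel to the shoe's y when it stands in the shoe). Upright it stands by itself
- post_hole0 (a point): middle of the lowest cross hole, 45 mm from the foot: the one for the locking pin
- post_hole1 (a point): middle of the lowest arm hole, 92 mm from the foot
- post_hole2 (a point): middle of the second arm hole, 126 mm from the foot
- post_hole3 (a point): middle of the third arm hole, 160 mm from the foot
- post_hole4 (a point): middle of the highest arm hole, 194 mm from the foot
- pin: steel locking pin, about 140 g: a square grip 16 x 16 x 72 mm, one end turned down to a round shank 12 mm in diameter, 60 mm long, with a round tip; origin on the axis at the shoulder, shank to +x, grip to -x. It lies on its grip, axis level, 8 mm above the bench. It may enter from either cheek; fully home its shoulder meets the cheek and the tip shows beyond the other cheek
- pin_middle (a point): point on the shank 25 mm from the shoulder; it lies at shoe_hole when the pin is fully home
- dowel0: round wooden dowel with rounded ends, 12 mm in diameter and 180 mm long overall, about 30 g, lying on the bench (absent in some starts); origin at its middle on its axis, x along it, both ends alike
- dowel1: round wooden dowel with rounded ends, 12 mm in diameter and 180 mm long overall, about 30 g, lying on the bench (absent in some starts); origin at its middle on its axis, x along it, both ends alike
- dowel2: round wooden dowel with rounded ends, 12 mm in diameter and 180 mm long overall, about 30 g, lying on the bench (absent in some starts); origin at its middle on its axis, x along it, both ends alike
- dowel3: round wooden dowel with rounded ends, 12 mm in diameter and 180 mm long overall, about 30 g, lying on the bench (absent in some starts); origin at its middle on its axis, x along it, both ends alike
- tub: bystander: green plastic tub with a wide rim, 136 mm across, 91 mm high; origin at the middle of its base
- bottle: bystander: clear bottle with a blue cap, 64 mm across, 170 mm high; origin at the middle of its base
- brush: bystander: flat brush with a wooden handle, 200 mm long, lying; origin under its middle
There are look-alikes about, which are no part of the job. Of the things that look like the shoe, take the one that is nearest to the robot's base at the start. What is shaped like the dowel3 but orange is not meant.

How it is judged:
By the outcome, as a careful person would: the job done as asked, in the order asked, and still so for the second after the job is handed in, with the robot touching nothing.
Of dowel0, dowel1, dowel2, dowel3 only 2 to 4 are there at a start; the rules pass over those that are not, and their reading is None.
At some moment in a run one of dowel0, dowel1, dowel2, dowel3, pin may be knocked a few centimetres aside while the robot is not near it.
Once in a run the grip may slacken for a moment while it holds something.
It also fails if it takes over 210 s, if anything falls off the work surface, if the arm or the gripper's body presses on something with over 40 N, if the wrist force passes 120 N, or if a joint passes its speed limit or range.

### The arm

A 6-joint arm with a two-finger parallel gripper is mounted at the origin on the work surface. World frame = base frame: x ahead of the robot, y to its left, z up, the work surface at z = 0. Lengths are in mm, angles in rad, forces in N, time in s.
With the tool pointing down it reaches from about 275 to 975 mm from the base axis. Payload 8.4 kg.
Tool frame: the origin (TCP) lies on the centre line of the jaws, within the pads' length; the fingertips stand 19 mm ahead of it and the grasp point (between the pads) is the TCP (arm.tcp_to_tips is the distance from the TCP to the fingertips, in mm); z points along the fingers, x is the direction in which the jaws open and shut, and the axes are right-handed (so a half turn about z gives the same grasp; the last joint's range is limited). The gripper opens to 92 mm and grips with 3 to 60 N. Pads are 20 mm wide; open, the fingers measure 128 mm over their backs; the gripper's body (75 mm by 189 mm) begins 69 mm behind the grasp point.
Start: joints at [1.134, 0.353, 1.633, -0, 1.155, -0.002], TCP at [263.267, 566.85, 233.583] pointing down, gripper open.
Joint ranges: [-2.63, 2.63], [-0.92, 2.1], [0.06, 2.66], [-1.3, 4.44], [0, 2.69], [-3.02, 3.02]. Speed limits (rad/s): [2.22, 2.22, 2.79, 3.14, 3.14, 3.14].

### API

Orientations are given as a unit quaternion [w, x, y, z].
In Python, from workcell import arm gives the robot as it stands. Calls block until the motion is done:
- arm.reach(position, orientation): joint-space move of the TCP to a pose.
- arm.movel(position, max_speed=150, rot=None, until_force=None): straight line of the TCP; rot=None keeps the orientation; max_speed is the mean speed in mm/s. With until_force (N) it stops when the force on the tool has changed by that much, and returns True; else False.
- arm.move_j(angles): joint-space move.
- arm.move_gripper(opening, force=None): finger opening in mm; force is the grip in N (None keeps the last); returns when the fingers have stopped.
- arm.dwell(seconds).
- arm.inverse_kinematics(position, orientation): joint angles nearest the present ones, or None.
- arm.read_state(): the state.
- arm.get_image(name): name is "scene" or "top" or "wrist"; returns a dict with "img" (480x640x3 uint8, red, green, blue), "vfov" (degrees; the focal length in pixels is half the picture's height over the tangent of half this angle, whatever the lens; pixels are square), "cx", "cy" (the principal point, pixels), "k1" (the pictures are not rectified: a ray, as slopes to the right and down, at radius r is drawn at 1 + k1 r^2 times it, then the intrinsics apply), "R" (3x3) and "t" (3): a world point X has camera coordinates R X + t; the wrist camera has in their place "T_tool_cam" (4x4, takes a point from camera to tool coordinates, whose origin is the TCP and whose axes are the tool frame's). Camera axes: x right, y down, z forward; pixel columns grow to the right and rows downward; lengths in mm; the calibration is good to about 2 mm. A picture is of the moment at which its call begins: read the wrist's pose just before it. There is no depth.
A pose or a line that the arm cannot do raises arm.IKError and nothing moves.
- arm.finish_job(): hands the job in, once; it reports no verdict.
The state is a dict: "clock": time; "q": joint angles; "joint_vel": joint speeds; "effort": joint torques, N m; "eef_pos": TCP position; "eef_rot": TCP orientation; "ft_force": force on the tool from outside, world axes, zero at the start; "wrist_torque": the same for the moment, N m; "finger_gap": finger opening in mm.
Only numpy, scipy, OpenCV 4.12 (cv2) and the standard library are available. Lean on these libraries where they do the work, as an engineer would, in place of code of your own. Each camera call takes 0.05 s, during which the arm holds its last target.

## Working session

There is one attempt and no reset: what is moved stays moved. The work goes in short steps, each a Python script; the robot and the scene stay as the last script left them, time stands still between calls to the robot, and variables do not carry over. Pictures are saved under pics/ and viewed, and the job is handed in when it is done.

```bash
ls; mkdir -p pics; python3 - <<'E'
from workcell import arm
import cv2
s=arm.read_state();print(s)
for n in ["scene","top","wrist"]:
    d=arm.get_image(n);cv2.imwrite(f"pics/a_{n}.png",d["img"][:,:,::-1])
    print(n,{k:v for k,v in d.items() if k!="img"})
E
```

```text
pics
{'clock': 0.0, 'q': array([ 1.13359284e+00,  3.53652839e-01,  1.63417246e+00,  1.85736226e-05,
        1.15521936e+00, -2.38303796e-03]), 'joint_vel': array([-0.00153885,  0.00048735,  0.00074984, -0.00023861,  0.00051954,
       -0.00092957]), 'effort': array([ 9.79439574e-04, -5.93832886e+01, -3.34219122e+01,  6.99791405e-02,
        2.30891258e-02, -1.11251109e-04]), 'eef_pos': array([263.05204998, 566.39261679, 232.84436709]), 'eef_rot': array([ 3.81912986e-04,  8.42986840e-01,  5.37933695e-01, -6.17489825e-04]), 'ft_force': array([ 0.2521196 ,  0.19183654, -0.23261282]), 'wrist_torque': array([0.05596291, 0.00605175, 0.0433301 ]), 'finger_gap': 92.12831469652014}
scene {'vfov': 50.325730446623325, 'cx': 318.1285986308274, 'cy': 249.8277580489195, 'k1': -0.11532380710457937, 'R': array([[ 0.63269416,  0.77424943, -0.01535988],
       [ 0.55237007, -0.46510468, -0.69178388],
       [-0.54275723,  0.42920328, -0.72194123]]), 't': array([-313.30609756, -294.82659738, 1952.65735613])}
top {'vfov': 54.149445473504436, 'cx': 311.90752255419034, 'cy': 238.40411892982382, 'k1': -0.01249656482765696, 'R': array([[-6.75106297e-03, -9.99977006e-01, -6.40311516e-04],
       [-9.80250788e-01,  6.74444321e-03, -1.97643376e-01],
       [ 1.97643150e-01, -7.06637011e-04, -9.80273781e-01]]), 't': array([ -32.54199664,  548.02808094, 1224.27637821])}
wrist {'vfov': 70.6422871220187, 'cx': 322.9776005942544, 'cy': 243.10294512168701, 'k1': -0.036049522787972944, 'T_tool_cam': array([[ 9.99999645e-01, -7.30849124e-04, -4.20121330e-04,
         1.93367141e-01],
       [ 8.10104274e-04,  9.70992134e-01,  2.39110058e-01,
        -6.82596579e+01],
       [ 2.33181130e-04, -2.39110314e-01,  9.70992381e-01,
        -1.51494579e+02],
       [ 0.00000000e+00,  0.00000000e+00,  0.00000000e+00,
         1.00000000e+00]])}
```

View pics/a_scene.png

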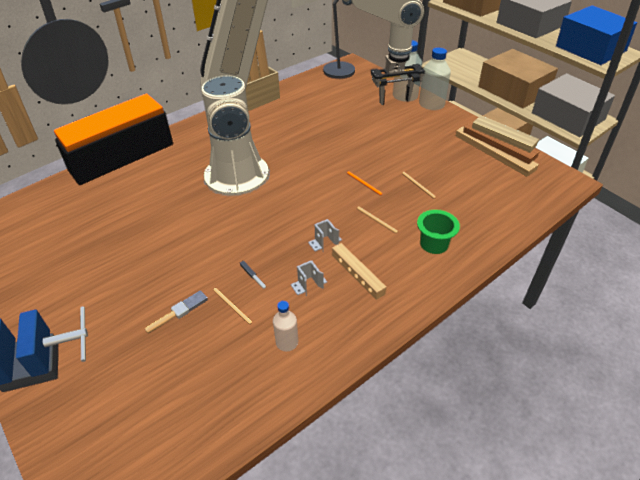

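View pics/a_top.png

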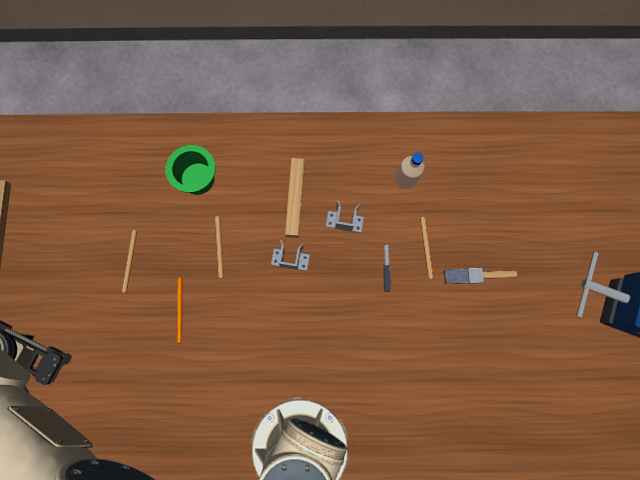

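View pics/a_wrist.png

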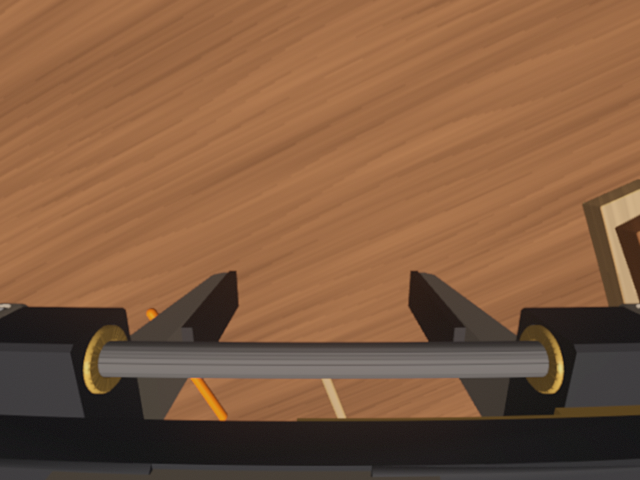

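Candidates for the shoe in the top view are (290,258) and (345,217). The first is nearer the base at about (300,440), so I take that one. Dowel shapes are at (130,262), (220,247) and (427,247), and the orange one at (180,310) is excluded. The post is at (294,197), and the boards at the far left are not it. The pin is at (387,268). Next I'll take enlarged crops.

```bash
cat > h.py <<'E'
import numpy as np, cv2
from scipy.spatial.transform import Rotation as Ro
from workcell import arm
def snap(n,fn=None):
    s=arm.read_state(); d=arm.get_image(n)
    if n=="wrist":
        w=s["eef_rot"]; Rw=Ro.from_quat([w[1],w[2],w[3],w[0]]).as_matrix()
        T=d["T_tool_cam"]; Rc=Rw@T[:3,:3]; tc=Rw@T[:3,3]+s["eef_pos"]
        d["R"]=Rc.T; d["t"]=-Rc.T@tc
    d["f"]=240/np.tan(np.radians(d["vfov"]/2))
    if fn: cv2.imwrite(fn,d["img"][:,:,::-1])
    return d
def ray(d,u,v):
    p=np.array([(u-d["cx"])/d["f"],(v-d["cy"])/d["f"]]); q=p.copy()
    for _ in range(20): q=p/(1+d["k1"]*(q@q))
    r=d["R"].T@np.array([q[0],q[1],1]); c=-d["R"].T@d["t"]
    return c,r
def bp(d,u,v,z=0.):
    c,r=ray(d,u,v); return c+r*(z-c[2])/r[2]
def pj(d,X):
    x=d["R"]@np.asarray(X,float)+d["t"]; q=x[:2]/x[2]; q=q*(1+d["k1"]*(q@q))
    return np.array([d["cx"],d["cy"]])+d["f"]*q
def crop(d,u0,v0,w,h,k,fn):
    im=cv2.resize(d["img"][v0:v0+h,u0:u0+w],None,fx=k,fy=k,interpolation=cv2.INTER_CUBIC)
    cv2.imwrite(fn,im[:,:,::-1])
def quat(zdir,xdir):
    z=np.array(zdir,float);z/=np.linalg.norm(z);x=np.array(xdir,float);x-=z*(x@z);x/=np.linalg.norm(x)
    q=Ro.from_matrix(np.array([x,np.cross(z,x),z]).T).as_quat();return np.array([q[3],q[0],q[1],q[2]])
E
python3 - <<'E'
from h import *
d=snap("top")
crop(d,260,150,130,130,6,"pics/b1.png") 
crop(d,340,190,190,130,4,"pics/b2.png")
for n,u,v,z in [("shoe",290,262,0),("foot",292,235,36),("head",297,160,36),("d1",130,262,6),("d2",220,247,6),("d3",427,247,6),("pin",387,268,8)]: print(n,bp(d,u,v,z).round())
E
```

```text
shoe [491.  26.   0.]
foot [562.  19.  36.]
head [781.   5.  36.]
d1 [494. 475.   6.]
d2 [535. 223.   6.]
d3 [ 531. -361.    6.]
pin [ 472. -245.    8.]
```

View pics/b1.png

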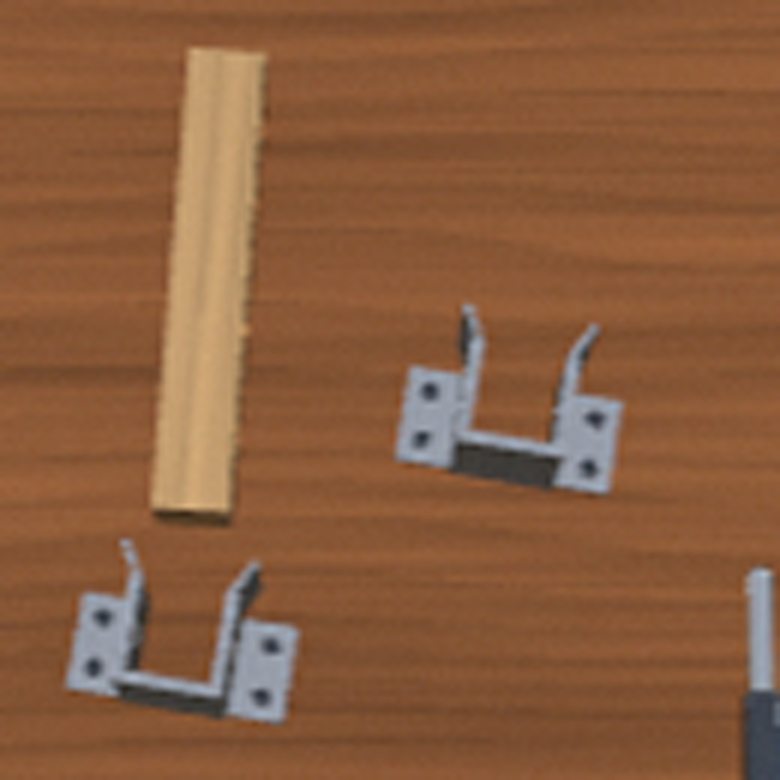

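View pics/b2.png

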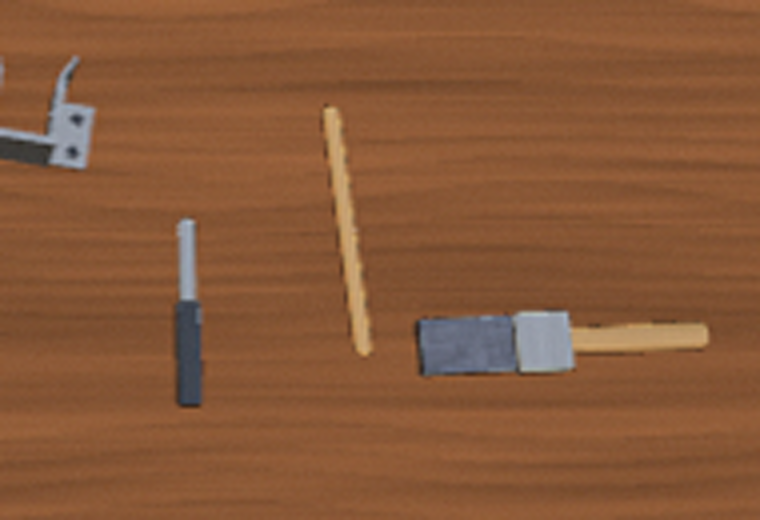

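```bash
python3 - <<'E'
from h import *
q=quat([0,0,-1],[0,-1,0])
arm.reach([430,20,300],q); print(arm.read_state()["q"].round(2))
d=snap("wrist","pics/c1.png"); np.save("c1.npy",{k:v for k,v in d.items()},allow_pickle=True)
print(arm.read_state()["clock"])
E
```

```text
[ 0.04 -0.03  1.94  0.    1.23  1.61]
2.3167
```

View pics/c1.png

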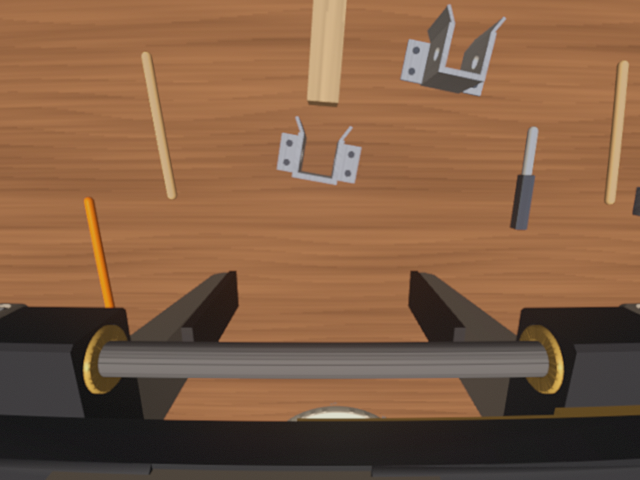

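The chosen shoe is at (320,155) and the post's foot is at (323,100). The pin is at (526,180), with dowels at (160,125) and (617,132). I'll look closer.

```bash
python3 - <<'E'
from h import *
q=quat([0,0,-1],[0,-1,0])
arm.reach([500,20,200],q)
d=snap("wrist","pics/c2.png"); np.save("c2.npy",d,allow_pickle=True)
arm.reach([600,10,230],q)
d=snap("wrist","pics/c3.png"); np.save("c3.npy",d,allow_pickle=True)
print(arm.read_state()["clock"])
E
python3 -c "
import cv2
a=cv2.imread('pics/c2.png');cv2.imwrite('pics/c2z.png',cv2.resize(a[0:240,200:460],None,fx=2.5,fy=2.5))
a=cv2.imread('pics/c3.png');cv2.imwrite('pics/c3z.png',cv2.resize(a[0:260,200:460],None,fx=2.3,fy=2.3))
"
```

```text
3.475
```

View pics/c2z.png

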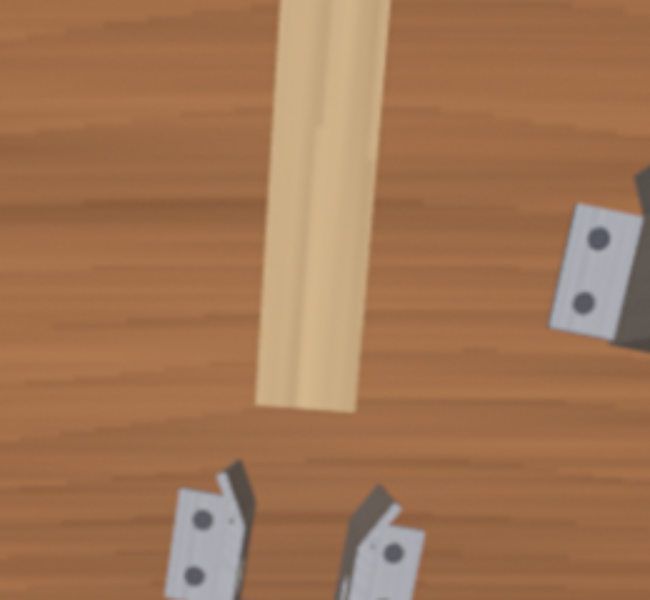

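View pics/c3z.png

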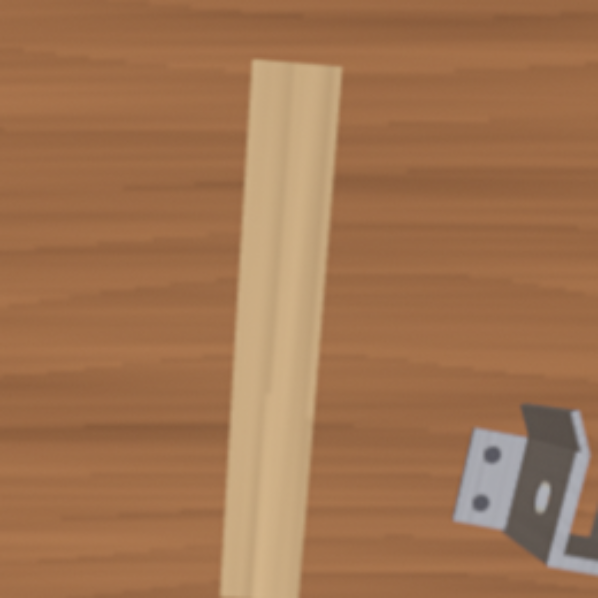

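```bash
python3 - <<'E'
from h import *
a=cv2.imread('pics/c1.png');cv2.imwrite('pics/c1z.png',cv2.resize(a[100:200,260:380],None,fx=6,fy=6,interpolation=cv2.INTER_CUBIC))
d2=np.load("c2.npy",allow_pickle=True).item();d3=np.load("c3.npy",allow_pickle=True).item()
for d,u,v in[(d2,302.4,162),(d2,342.4,164.4),(d3,310,26.1),(d3,348.7,29.1)]: print(bp(d,u,v,36).round(1))
E
```

```text
[562.9  39.7  36. ]
[560.8   3.4  36. ]
[787.2  22.6  36. ]
[784.6 -13.2  36. ]
```

View pics/c1z.png

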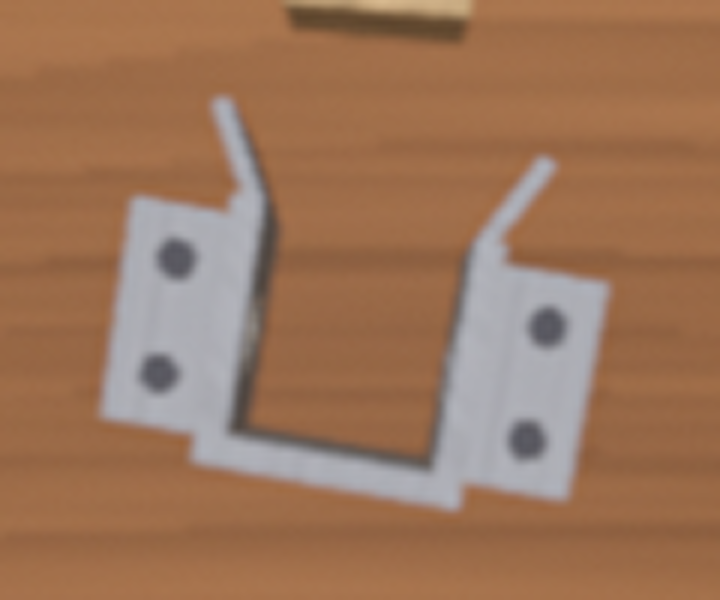

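```bash
python3 - <<'E'
from h import *
d=np.load("c1.npy",allow_pickle=True).item()
def P(x,y,z): return bp(d,260+x/6,100+y/6,z)[:2]
c=[P(130,196,4),P(609,282,4),P(568,500,4),P(100,418,4)]
print(np.round(c,1)); c=np.array(c)
print("center",c.mean(0), "w",np.linalg.norm(c[0]-c[1]),np.linalg.norm(c[3]-c[2]),"yaw",np.degrees(np.arctan2(*( (c[1]-c[0])))),np.degrees(np.arctan2(*( (c[2]-c[3])))))
print("left len",np.linalg.norm(c[0]-c[3]))
# cheek/back wall at z=70: inner back corners, outer back corners
t=[P(231,428,70),P(431,466,70),P(190,460,70),P(461,508,70),P(270,225,70),P(466,262,70)]
print(np.round(t,1)); print("in w",np.linalg.norm(t[0]-t[1]),"out",np.linalg.norm(t[2]-t[3]),(t[0]+t[1])/2,(t[2]+t[3])/2)
e=t[3]-t[2];print(np.degrees(np.arctan2(e[0],-e[1])))
E
```

```text
[[529.4  73.5]
 [511.9 -27.9]
 [466.  -20.1]
 [483.5  81.2]]
center [497.73257257  26.68218244] w 102.89901244706344 102.82859249330927 yaw -170.20463818583607 -170.21570522464427
left len 46.566216045119866
[[483.5  48.3]
 [476.6  11.4]
 [477.7  56. ]
 [468.9   5.8]
 [519.4  40.7]
 [513.    5.3]]
in w 37.48771973782239 out 50.89550502447517 [480.01784839  29.87310346] [473.28020216  30.89673139]
-9.917614030743167
```

```bash
cat >> h.py <<'E'
S=np.array([497.7,26.7,0.]); yaw=np.radians(-9.8)
def ax(y): return np.array([np.cos(y),np.sin(y),0]),np.array([-np.sin(y),np.cos(y),0])
sx,sy=ax(yaw); Z=np.array([0,0,1.])
def postpose(P,y,th,tilt,L=190,N=24):
    ex0,ey=ax(y); ex=np.cos(th)*ex0+np.sin(th)*Z; n=-np.sin(th)*ex0+np.cos(th)*Z
    zt=-np.sin(tilt)*ex-np.cos(tilt)*n
    return P+L*ex+N*n, quat(zt,-ey)
E
python3 - <<'E'
from h import *
d=np.load("c2.npy",allow_pickle=True).item()
for u,v in[(272,195.2),(370.4,213.2)]: print(bp(d,u,v,4))
print("pred",S+23*sx+51*sy,S+23*sx-51*sy)
for tl in (10,20,30,40,45):
  r=[]
  for th in range(0,91,10):
    p,q=postpose(S+17.5*sx,yaw,np.radians(th),np.radians(tl)); k=arm.inverse_kinematics(p,q); r.append(None if k is None else k.round(2))
  print(tl,[0 if k is None else 1 for k in r]); 
  if tl in(30,40): print(r[0],r[4],r[-1])
E
```

```text
[529.66077414  73.14607404   4.        ]
[511.06695362 -28.05287743   4.        ]
pred [529.04506612  73.04098434   0.        ] [511.68369721 -27.4706213    0.        ]
10 [1, 1, 1, 1, 1, 0, 1, 1, 1, 0]
20 [1, 1, 1, 1, 1, 1, 0, 1, 1, 0]
30 [1, 1, 1, 1, 1, 1, 1, 0, 1, 1]
[-0.04  0.97  1.11  0.06  1.57  1.68] [ 0.02  0.4   1.81 -0.05  0.76  1.79] [ 0.36  0.22  2.62  3.81  0.79 -1.79]
40 [1, 1, 1, 1, 1, 1, 1, 1, 0, 1]
[-0.05  1.09  0.95  0.08  1.8   1.68] [ 0.    0.48  1.67 -0.    1.    1.74] [ 0.29  0.07  2.53  4.08  0.44 -2.16]
45 [1, 1, 1, 1, 1, 1, 1, 1, 1, 1]
```

```bash
python3 - <<'E'
from h import *
y0=np.radians(-4.35); F=np.array([561.9,21.5,0])
for tl in (45,48,50,55,60):
 for L in (150,175,195):
  T=np.radians(tl)
  a=arm.inverse_kinematics(*postpose(F,y0,0,T,L))
  b=arm.inverse_kinematics(*postpose(S+60*sx,yaw,.05,T,L))
  r=[arm.inverse_kinematics(*postpose(S+17.5*sx,yaw,np.radians(th),T,L)) for th in range(0,91,5)]
  print(tl,L,a is not None,b is not None,[k is not None for k in r].count(False), [None if k is None else round(float(k[4]),2) for k in r[::3]],[None if k is None else round(float(k[3]),2) for k in r[::3]])
E
```

```text
45 150 True True 1 [1.83, 1.54, 1.24, 0.93, 0.59, 0.26, 0.39] [0.09, 0.07, 0.04, -0.0, -0.11, -0.61, 4.03]
45 175 True True 1 [1.88, 1.59, 1.28, 0.97, 0.65, 0.32, 0.34] [0.09, 0.06, 0.04, -0.0, -0.09, -0.48, 4.25]
45 195 True True 2 [1.92, 1.62, 1.32, 1.01, 0.69, 0.37, None] [0.09, 0.06, 0.04, -0.0, -0.09, -0.41, None]
48 150 True True 1 [1.89, 1.6, 1.3, 0.99, 0.66, 0.32, 0.31] [0.09, 0.07, 0.05, 0.01, -0.07, -0.42, 4.21]
48 175 True True 1 [1.95, 1.65, 1.35, 1.04, 0.72, 0.39, None] [0.09, 0.07, 0.05, 0.01, -0.07, -0.35, None]
48 195 True True 1 [1.99, 1.69, 1.39, 1.08, 0.76, 0.44, None] [0.09, 0.07, 0.04, 0.01, -0.06, -0.3, None]
50 150 True True 1 [1.94, 1.64, 1.35, 1.04, 0.71, 0.37, 0.27] [0.1, 0.07, 0.05, 0.02, -0.06, -0.34, 4.38]
50 175 True True 1 [1.99, 1.69, 1.39, 1.09, 0.77, 0.43, None] [0.1, 0.07, 0.05, 0.02, -0.05, -0.28, None]
50 195 True True 1 [2.04, 1.73, 1.43, 1.12, 0.81, 0.48, None] [0.1, 0.07, 0.05, 0.02, -0.05, -0.25, None]
55 150 True True 1 [2.04, 1.75, 1.45, 1.14, 0.82, 0.48, None] [0.11, 0.08, 0.06, 0.03, -0.02, -0.19, None]
55 175 True True 0 [2.1, 1.8, 1.5, 1.19, 0.88, 0.55, 0.26] [0.11, 0.08, 0.06, 0.03, -0.02, -0.17, -0.96]
55 195 True True 0 [2.15, 1.84, 1.54, 1.23, 0.92, 0.59, 0.3] [0.11, 0.08, 0.06, 0.03, -0.02, -0.16, -0.78]
60 150 True True 0 [2.14, 1.85, 1.55, 1.25, 0.93, 0.6, 0.26] [0.12, 0.09, 0.07, 0.04, -0.0, -0.11, -0.69]
60 175 True True 0 [2.21, 1.9, 1.6, 1.3, 0.99, 0.66, 0.33] [0.12, 0.09, 0.07, 0.04, -0.0, -0.1, -0.54]
60 195 True True 0 [2.26, 1.95, 1.64, 1.34, 1.03, 0.71, 0.38] [0.12, 0.09, 0.07, 0.04, -0.0, -0.1, -0.46]
```

```bash
python3 - <<'E'
from h import *
y0=np.radians(-4.35); F=np.array([561.9,21.5,0]); T=np.radians(60)
p,q=postpose(F,y0,0,T,190,23)
R=Ro.from_quat([q[1],q[2],q[3],q[0]]).as_matrix()
print(p,R[:,2])
arm.move_gripper(80,force=40)
arm.reach(p-R[:,2]*130,q)
print(arm.movel(p,max_speed=100,until_force=8))
arm.move_gripper(0,force=45)
s=arm.read_state();print(s["eef_pos"],p,s["finger_gap"],s["ft_force"],s["clock"])
snap("top","pics/e1.png");snap("scene","pics/e1s.png")
E
```

```text
[751.35267128   7.08870779  23.        ] [-0.86353066  0.06568708 -0.5       ]Traceback (most recent call last):
  File "<stdin>", line 7, in <module>
workcell.IKError: the arm cannot take that pose within its joint ranges
```

```bash
python3 - <<'E'
from h import *
y0=np.radians(-4.35); F=np.array([561.9,21.5,0]); T=np.radians(60)
p,q=postpose(F,y0,0,T,190,23)
for h in (40,60,80,100,130): print(h,arm.inverse_kinematics(p+h*Z,q) is not None)
arm.reach(p+80*Z,q)
print(arm.movel(p,max_speed=80,until_force=8))
arm.move_gripper(0,force=45)
s=arm.read_state();print(s["eef_pos"],p,s["finger_gap"],s["ft_force"],s["clock"])
snap("top","pics/e1.png");snap("scene","pics/e1s.png")
E
```

```text
40 True
60 True
80 True
100 True
130 True
False
[751.3422311    7.10630066  23.0096992 ] [751.35267128   7.08870779  23.        ] 35.48255018260512 [-0.75299611 -0.35126068  0.30629665] 7.1583
```

View pics/e1s.png

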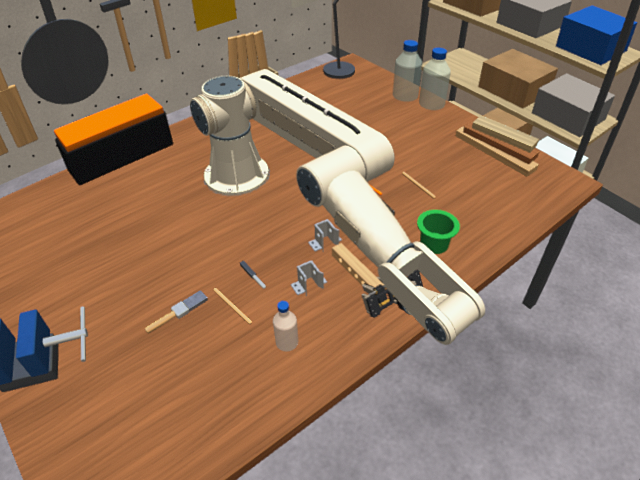

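The post is gripped (gap 35.5). I'll tilt it slightly on its foot edge, align it with the shoe and slide it into the mouth.

```bash
python3 - <<'E'
from h import *
y0=np.radians(-4.35); F=np.array([561.9,21.5,0]); T=np.radians(60)
th=np.radians(3)
def go(P,y,th,v=80):
    p,q=postpose(P,y,th,T,190,23); arm.movel(p,max_speed=v,rot=q)
go(F,y0,th)
go(S+62*sx,yaw,th)
s=arm.read_state();print(s["ft_force"],s["finger_gap"])
snap("top","pics/f0.png")
for x in (45,30,17.5):
    go(S+x*sx,yaw,th,50); s=arm.read_state();print(x,s["ft_force"].round(1),s["wrist_torque"].round(2),s["finger_gap"],s["clock"])
d=snap("top"); crop(d,230,150,160,120,5,"pics/f1.png")
d=snap("scene"); crop(d,270,190,160,120,5,"pics/f1s.png")
E
```

```text
[ 0.06700946 -0.52853359 -2.60377034] 35.677038927274836
45 [-0.  -0.1 -2.5] [-0.18 -0.91  0.02] 35.52386404931745 8.525
30 [-0.2 -0.2 -3.1] [-0.08 -0.9   0.04] 35.780909389873685 8.975
17.5 [ 0.4 -1.1 -3.3] [-0.16 -0.92  0.06] 35.541758171865254 9.375
```

View pics/f1.png

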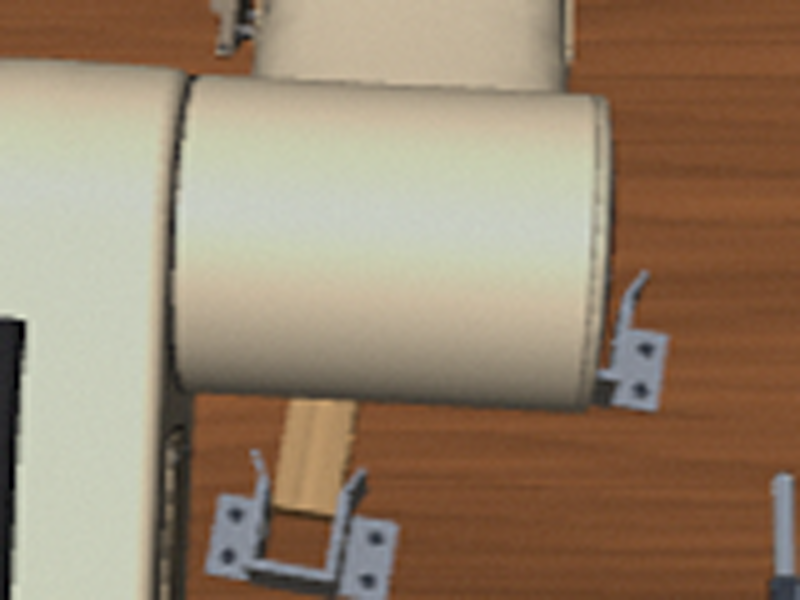

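View pics/f1s.png

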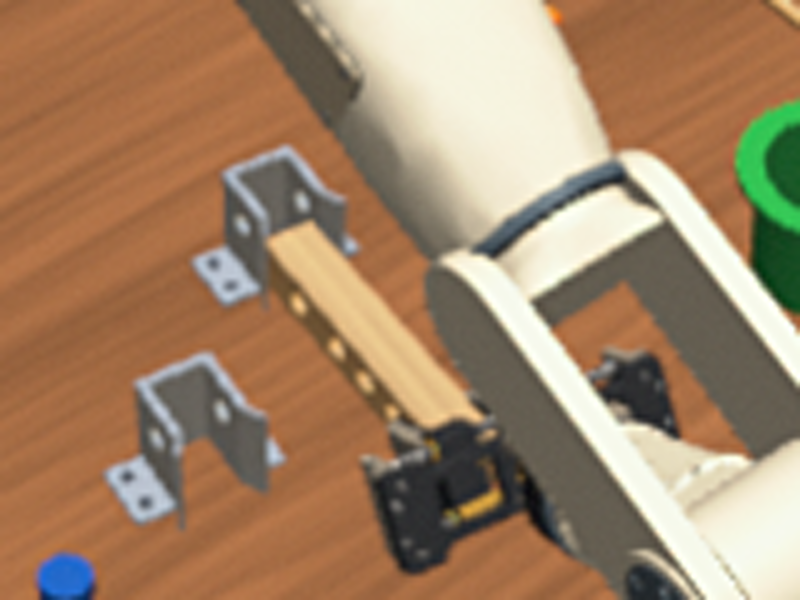

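```bash
python3 - <<'E'
from h import *
d=snap("top"); e=bp(d,230+306/5,150+510/5,36)-S; print("foot top edge in shoe by top cam",e@sx,e@sy)
# shoe flange in same camera: corners crop px (205,568),(220,495),(398,522),(385,600)
c=[bp(d,230+a/5,150+b/5,4) for a,b in[(205,568),(220,495),(398,522),(385,600)]]
m=np.mean(c,0)-S;print("shoe by top",m@sx,m@sy)
T=np.radians(60)
for a in range(8,86,7):
    p,q=postpose(S+17.5*sx,yaw,np.radians(a),T,190,23); arm.movel(p,max_speed=60,rot=q)
    s=arm.read_state();print(a,s["ft_force"].round(1),s["wrist_torque"].round(2),round(s["finger_gap"],2),s["clock"])
    if np.linalg.norm(s["ft_force"])>20: break
d=snap("scene"); crop(d,270,170,160,120,5,"pics/g1s.png")
E
```

```text
foot top edge in shoe by top cam 16.883974836541046 -2.98333439143622
shoe by top 1.4171571368490805 -1.9227320969561532
8 [-0.8 -0.3 -4. ] [-0.18 -0.9  -0.  ] 35.83 9.95
15 [-0.4 -0.6 -2.9] [-0.1  -0.78 -0.01] 35.72 10.4917
22 [ 0.2  0.5 -3. ] [-0.08 -0.65 -0.05] 35.79 11.0333
29 [ 0.6  0.1 -3.2] [-0.1  -0.55  0.01] 35.38 11.575
36 [ 0.9  0.4 -1.4] [ 0.   -0.35 -0.05] 35.56 12.1167
43 [-0.7  0.3 -3.1] [-0.09 -0.3   0.  ] 36.04 12.6583
50 [ 0.1  0.4 -2.4] [-0.04 -0.2  -0.03] 35.41 13.2
57 [-0.3 -0.2 -2.1] [-0.03 -0.01  0.  ] 35.94 13.7417
64 [ 0.9  0.1 -2.6] [ 0.02  0.14 -0.05] 36.07 14.2833
71 [ 0.3 -0.6 -2.3] [ 0.05  0.27 -0.03] 35.4 14.825
78 [ 0.4 -0.3 -2.2] [ 0.08  0.38 -0.01] 35.75 15.3667
85 [ 0.2  0.  -3.1] [ 0.15  0.49 -0.04] 36.01 15.9083
```

View pics/g1s.png

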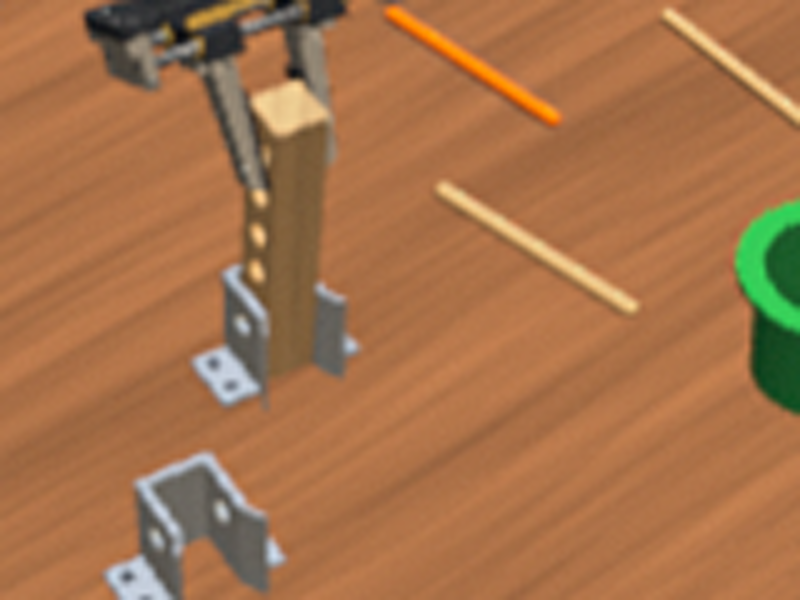

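```bash
python3 - <<'E'
from h import *
T=np.radians(60)
p,q=postpose(S+17.5*sx,yaw,np.radians(90),T,190,23); arm.movel(p,max_speed=40,rot=q)
s=arm.read_state();print(s["ft_force"].round(1),s["wrist_torque"].round(2),s["eef_pos"]-p)
print(arm.movel(p-6*Z,max_speed=10,until_force=6)); s=arm.read_state();print(s["eef_pos"]-p,s["ft_force"].round(1),s["clock"])
d=snap("scene"); crop(d,280,150,90,110,6,"pics/g2s.png")
d=snap("top"); crop(d,240,150,110,130,5,"pics/g2t.png")
E
```

```text
[-0.2 -1.2 -3. ] [ 0.02  0.54 -0.06] [ 0.56327456 -0.05672932  0.21996567]
True
[ 0.69221297 -0.03911512 -1.33438559] [-1.2  0.3  5.7] 16.8583
```

View pics/g2s.png

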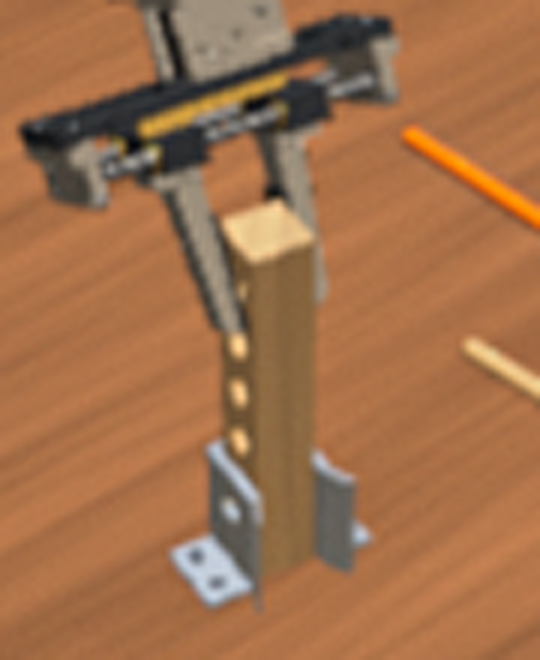

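View pics/g2t.png

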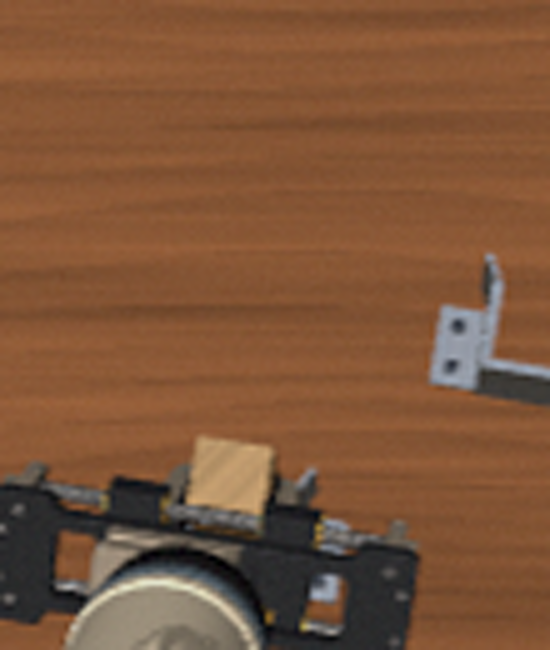

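```bash
python3 - <<'E'
from h import *
arm.move_gripper(75)
s=arm.read_state(); w=s["eef_rot"]; R=Ro.from_quat([w[1],w[2],w[3],w[0]]).as_matrix()
arm.movel(s["eef_pos"]-100*R[:,2]+30*Z,max_speed=120)
q=quat([0,0,-1],[0,-1,0])
try:
  arm.reach([400,20,420],q)
except arm.IKError as e: print(e); 
print(arm.read_state()["clock"],arm.read_state()["q"].round(2))
d=snap("wrist","pics/h1.png")
d=snap("scene"); crop(d,290,170,70,90,8,"pics/h1s.png")
d=snap("top","pics/h1t.png"); crop(d,240,190,110,110,5,"pics/h1tz.png")
E
```

```text
19.6667 [ 0.05 -0.15  1.8  -0.    1.49  1.62]
```

View pics/h1s.png

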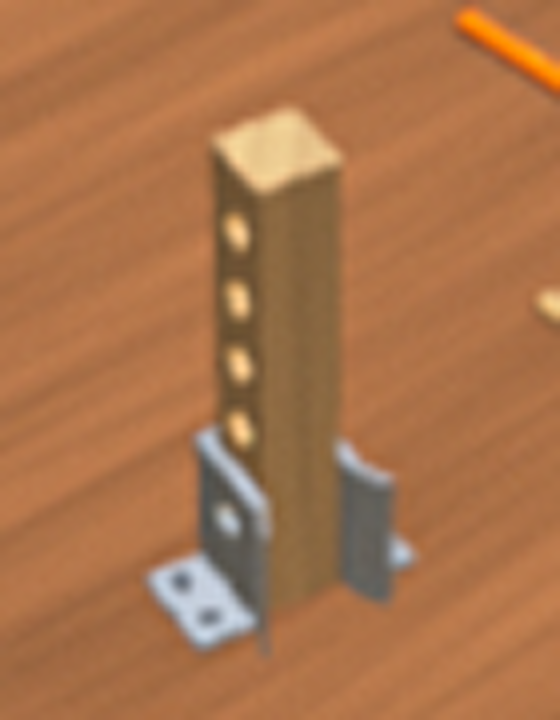

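View pics/h1.png

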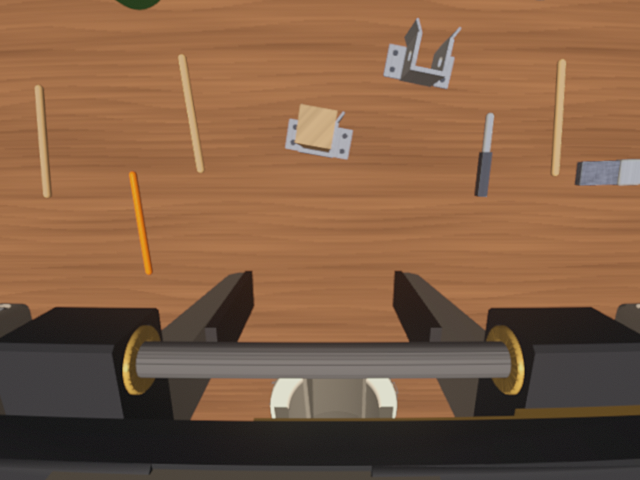

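View pics/h1t.png

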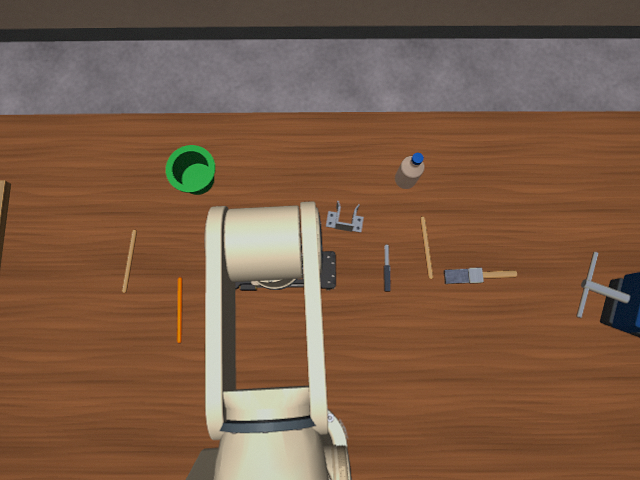

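The post stands upright by itself in the chosen shoe. Next I'll measure the post top and the pin.

```bash
python3 - <<'E'
from h import *
d=snap("wrist"); np.save("h1.npy",d,allow_pickle=True); crop(d,270,90,100,75,8,"pics/h2.png")
q=quat([0,0,-1],[0,-1,0])
arm.reach([400,-235,200],q)
d=snap("wrist","pics/i1.png"); np.save("i1.npy",d,allow_pickle=True);crop(d,240,0,200,240,3,"pics/i1z.png"); print(arm.read_state()["clock"])
E
```

```text
21.1917
```

View pics/h2.png

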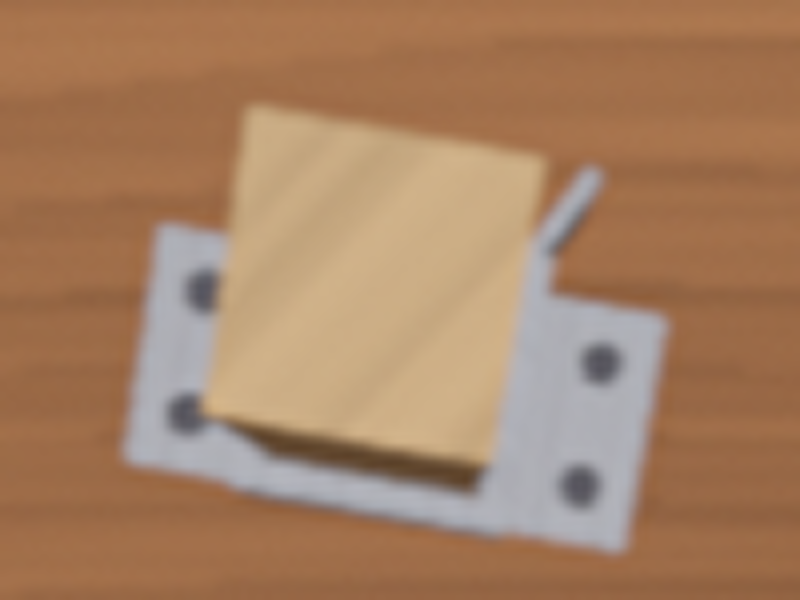

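View pics/i1z.png

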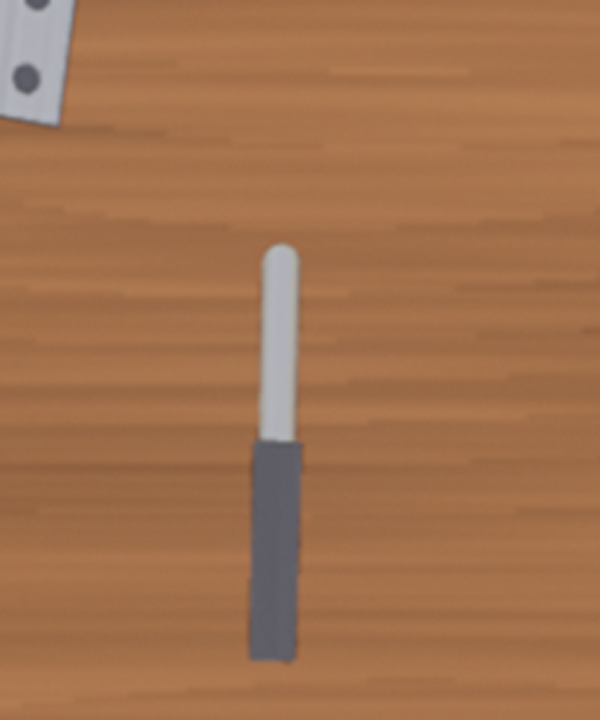

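```bash
python3 - <<'E'
from h import *
d=np.load("h1.npy",allow_pickle=True).item()
c=[bp(d,270+a/8,90+b/8,225) for a,b in[(247,103),(547,155),(491,466),(203,412)]]
m=np.mean(c,0)-S; print("post top center in shoe",m@sx,m@sy,[np.linalg.norm(c[i]-c[i-1]).round(1) for i in range(4)],[(np.array([(k-S)@sx,(k-S)@sy])).round(1) for k in c])
f=[bp(d,270+a/8,90+b/8,4)-S for a,b in[(155,224),(669,318),(627,553),(122,462)]]
m=np.mean(f,0);print("shoe",m@sx,m@sy)
d=np.load("i1.npy",allow_pickle=True).item()
P=lambda a,b,z: bp(d,240+a/3,b/3,z)
tip=P(281,244,8);sh=P(277,441,12);end=P(273,660,16);sl=P(252,441,16);sr=P(301,443,16);el=P(249,659,16);er=P(297,661,16)
print(tip,sh,end,sl,sr,el,er,np.linalg.norm(tip-sh))
mid=(sl+sr)/2; me=(el+er)/2;v=mid-me;print("len",np.linalg.norm(v),np.degrees(np.arctan2(v[1],v[0])),"w",np.linalg.norm(sl-sr)); v=tip-me;print(np.degrees(np.arctan2(v[1],v[0])))
E
```

```text
post top center in shoe -0.7436743262719134 0.10280272353024236 [np.float64(36.2), np.float64(36.4), np.float64(36.8), np.float64(35.9)] [array([17.4, 18.3]), array([ 17.6, -18.1]), array([-19.2, -17.8]), array([-18.8,  18.1])]
shoe -0.12811196410611253 -0.32242357834434193
[ 539.13442779 -244.20532636    8.        ] [ 478.81556403 -243.15912378   12.        ] [ 407.7411296  -242.11984536   16.        ] [ 478.66509135 -235.05955693   16.        ] [ 478.04880368 -250.72659477   16.        ] [ 408.08454171 -234.07395433   16.        ] [ 407.39846566 -250.17076537   16.        ] 60.46039915569417
len 70.61964960482247 -0.6253167615178215 w 15.679154473449326
-0.9082315089940014
```

```bash
python3 - <<'E'
from h import *
pin=np.radians(-0.8); px,py=ax(pin)
g=np.array([478.5,-243.0,0])-45*px
q0=quat(-Z,py); qf=quat(-Z,sx)
for P,q in [(g+20*Z,q0),(g+150*Z,q0),(S+145*sy+57*Z,qf),(S+145*sy+150*Z,qf),(S+70*sy+57*Z,qf),(S+250*sy+130*Z,qf)]:
    k=arm.inverse_kinematics(P,q); print(None if k is None else k.round(2))
q0b=quat(-Z,-py); qfb=quat(-Z,-sx)
for P,q in [(g+20*Z,q0b),(S+145*sy+57*Z,qfb)]:
    k=arm.inverse_kinematics(P,q); print(None if k is None else k.round(2))
E
```

```text
[-0.51  0.48  2.05 -0.    0.61 -2.07]
[-0.51  0.26  1.98 -0.    0.9  -2.07]
[ 0.31  0.47  1.93 -0.    0.74  0.48]
[ 0.31  0.33  1.87 -0.    0.94  0.48]
[ 0.18  0.43  1.99 -0.    0.71  0.35]
[ 0.47  0.44  1.76 -0.    0.94  0.64]
[-0.51  0.48  2.05 -0.    0.61  1.07]
[ 0.31  0.47  1.93 -0.    0.74 -2.66]
```

```bash
python3 - <<'E'
from h import *
pin=np.radians(-0.8); px,py=ax(pin)
g=np.array([478.5,-243.0,0])-45*px; q0=quat(-Z,py)
arm.move_gripper(50,force=50)
arm.reach(g+120*Z,q0)
print(arm.movel(g+30*Z,max_speed=120,until_force=6), arm.movel(g+20*Z,max_speed=30,until_force=5))
print(arm.read_state()["eef_pos"])
arm.move_gripper(0,force=55)
s=arm.read_state();print(s["eef_pos"],s["finger_gap"],s["ft_force"].round(1))
arm.movel(s["eef_pos"]+100*Z,max_speed=120)
s=arm.read_state();print(s["finger_gap"],s["ft_force"].round(1),s["clock"])
d=snap("scene"); crop(d,180,190,160,120,5,"pics/j1.png")
E
```

```text
False False
[ 433.41482854 -242.32032643   19.88393285]
[ 433.54472968 -242.40294041   20.07066744] 15.296036838707305 [-0.6  0.9 -0.4]
15.367249408937118 [-0.2  0.2 -0.9] 27.3417
```

View pics/j1.png

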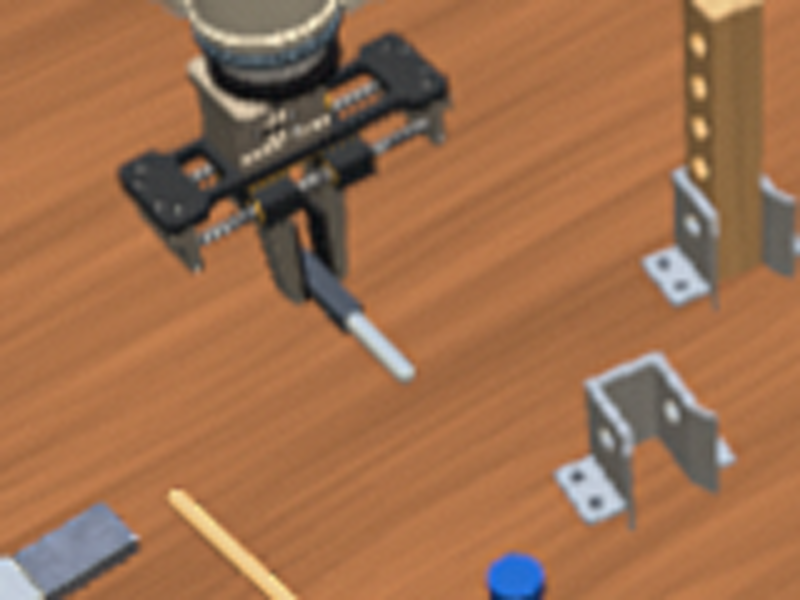

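```bash
python3 - <<'E'
from h import *
q0=quat(-Z,[0,1,0]); qf=quat(-Z,sx)
s=arm.read_state()
arm.movel([433,-242,330],max_speed=200)
arm.reach([400,-60,340],quat(-Z,[.7,.7,0]))
arm.reach(S+190*sy+330*Z,qf)
pre=S-0.35*sx+150*sy+57*Z
arm.reach(pre+100*Z,qf); arm.movel(pre,max_speed=120)
s=arm.read_state();print(s["eef_pos"]-pre,s["finger_gap"],s["clock"])
d=snap("scene"); 
A=S-0.35*sx+45*Z
for n,y in(("tip",45),("shoulder",105),("hole",25)): print(n,((pj(d,A+y*sy)-[290,170])*6).round(1))
crop(d,290,170,130,100,6,"pics/k1.png")
d=snap("top")
for n,y in(("tip",45),("shoulder",105)): print(n,((pj(d,A+y*sy)-[220,200])*6).round(1))
crop(d,220,200,110,90,6,"pics/k1t.png")
E
```

```text
[0.61838021 0.24904593 0.71028397] 15.391298351402602 32.7
tip [279.5 332.6]
shoulder [372.4 295. ]
hole [248.  345.4]
tip [315.8 328.5]
shoulder [186.1 307.2]
```

View pics/k1.png

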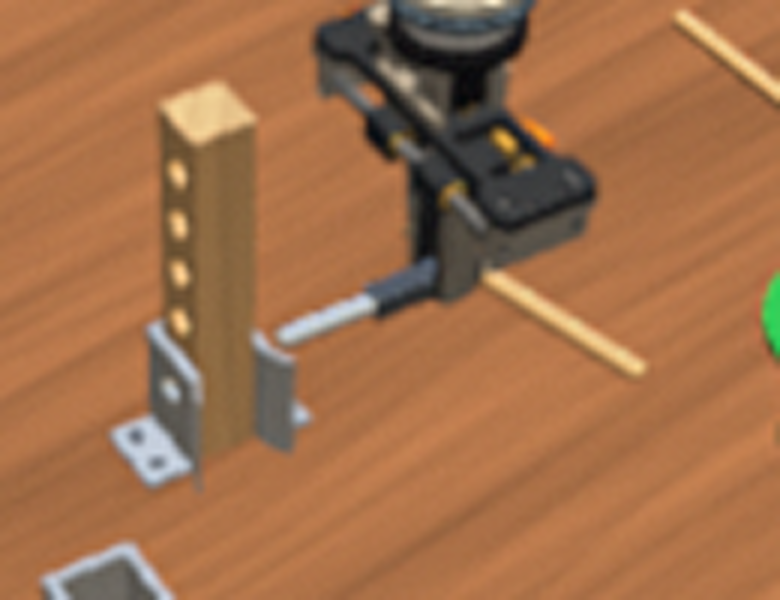

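View pics/k1t.png

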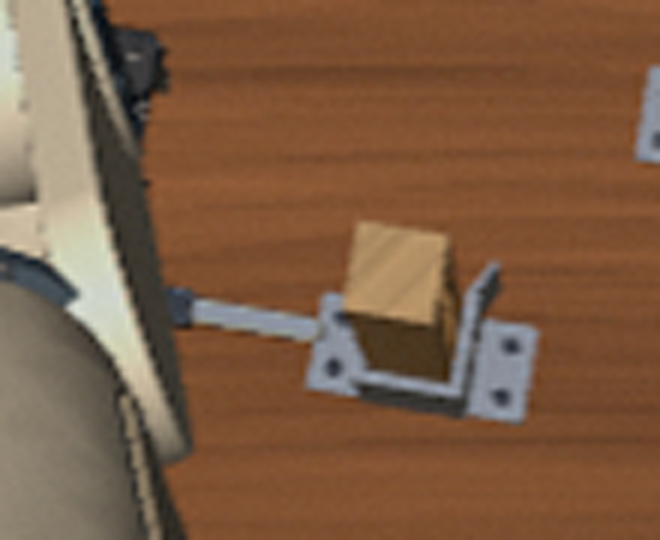

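```bash
python3 - <<'E'
from h import *
d=snap("scene")
f=lambda X:((pj(d,X)-[290,170])*6).round(1)
print("hole-y",f(S-25*sy+45*Z),"flange",f(S-51*sy-23*sx+4*Z),f(S-51*sy+23*sx+4*Z),"posttop",[f(S-.7*sx+a*18*sx+b*18*sy+225*Z) for a,b in((-1,-1),(-1,1),(1,1),(1,-1))])
print("h4",f(S-.7*sx-18*sy+194*Z),"h1",f(S-.7*sx-18*sy+92*Z))
E
```

```text
hole-y [168.4 378.2] flange [107.9 422.9] [148.7 474.9] posttop [array([156.7,  94.6]), array([218.7,  71.7]), array([254.9, 110.7]), array([192.3, 134.2])]
h4 [175.2 161.8] h1 [177.9 309.2]
```

```bash
python3 - <<'E'
from h import *
d=snap("scene"); s=arm.read_state(); print(s["eef_pos"], s["eef_rot"])
crop(d,325,205,55,40,14,"pics/k2.png")
b=np.array([3,12])/6
A=S-0.35*sx+45*Z
for y in (45,60,80,105,120): print(y,((pj(d,A+y*sy)+b-[325,205])*14).round(0),((pj(d,A+y*sy+5*Z)+b-[325,205])*14).round(0))
print("lip", ((pj(d,S+38*sx+29*sy+70*Z)+b-[325,205])*14).round(0),"cheek front top",((pj(d,S+23*sx+19.5*sy+70*Z)+b-[325,205])*14).round(0))
E
```

```text
[523.38561664 174.71778777  57.73668513] [-2.56812336e-04  9.96343347e-01 -8.54370897e-02  6.11191556e-04]
45 [169. 314.] [169. 299.]
60 [224. 292.] [224. 276.]
80 [296. 263.] [297. 247.]
105 [386. 226.] [387. 211.]
120 [439. 205.] [440. 189.]
lip [196. 359.] cheek front top [127. 334.]
```

View pics/k2.png

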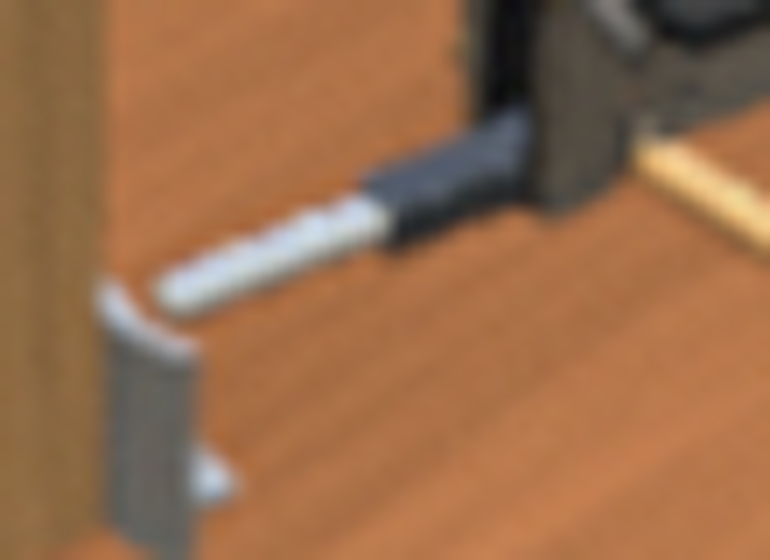

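The fixed cameras disagree by a few mm on pin versus shoe. Before inserting, I'll remove the wrist-camera bias by viewing the shoe with the tool turned by half.

```bash
python3 - <<'E'
from h import *
s=arm.read_state(); qf=quat(-Z,sx)
arm.movel(s["eef_pos"]+270*Z,max_speed=250)
arm.reach([600,25,420],quat(-Z,[0,1,0])); arm.dwell(0.3)
s=arm.read_state();print(s["eef_pos"],s["clock"],s["finger_gap"])
d=snap("wrist","pics/l1.png"); np.save("l1.npy",d,allow_pickle=True)
print(pj(d,S))
u,v=pj(d,S+100*Z).astype(int); crop(d,max(u-50,0),max(v-40,0),100,75,8,"pics/l1z.png"); print(u-50,v-40)
E
```

```text
[599.93338904  25.14827168 419.95812125] 36.1917 15.66947582562181
[323.55372252 138.30537103]
273 93
```

View pics/l1.png

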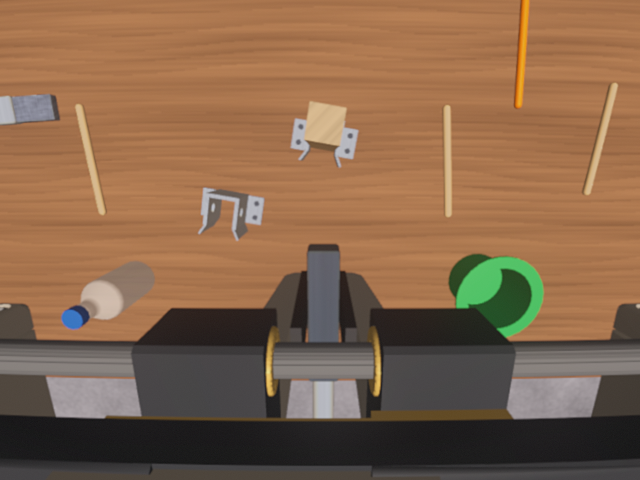

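View pics/l1z.png

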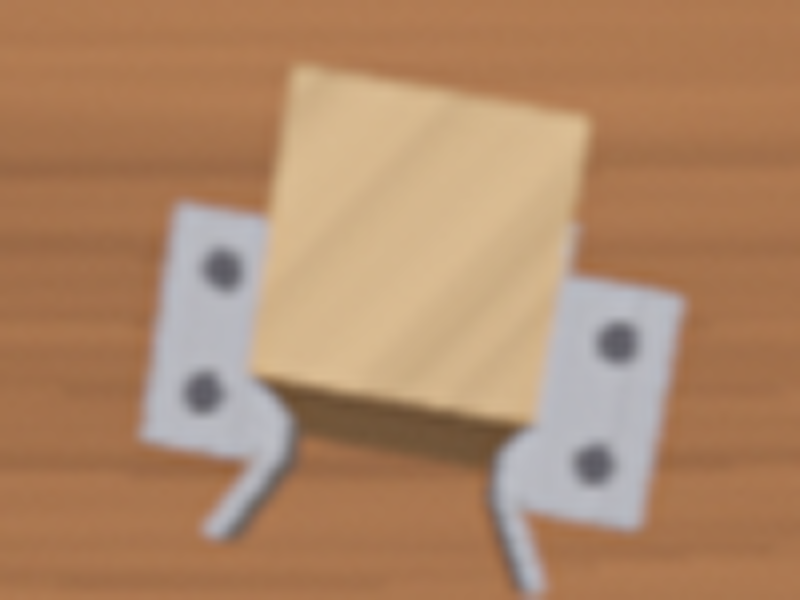

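```bash
python3 - <<'E'
from h import *
d=np.load("l1.npy",allow_pickle=True).item()
f=[bp(d,273+a/8,93+b/8,4)-S for a,b in[(176,200),(686,295),(640,530),(140,440)]]
m=np.mean(f,0);print("shoe",m@sx,m@sy,[ (round(k@sx,1),round(k@sy,1)) for k in f])
c=[bp(d,273+a/8,93+b/8,225)-S for a,b in[(294,64),(592,118),(536,426),(248,374)]]
m=np.mean(c,0);print("post",m@sx,m@sy,[ (round(k@sx,1),round(k@sy,1)) for k in c])
E
```

```text
shoe 0.907027770453551 1.5356625672897 [(np.float64(-22.8), np.float64(-50.0)), (np.float64(-22.2), np.float64(53.3)), (np.float64(24.4), np.float64(52.9)), (np.float64(24.1), np.float64(-50.1))]
post -0.2800331339215579 1.279577929615791 [(np.float64(-18.5), np.float64(-16.9)), (np.float64(-18.5), np.float64(19.5)), (np.float64(18.0), np.float64(19.3)), (np.float64(17.9), np.float64(-16.7))]
```

```bash
cat >> h.py <<'E'
S=S+0.4*sx+0.6*sy
E
python3 - <<'E'
from h import *
qf=quat(-Z,sx)
s=arm.read_state()
pre=S-0.4*sx+136*sy+57*Z
arm.reach(S+170*sy+330*Z,qf)
arm.reach(pre+14*sy+100*Z,qf); arm.movel(pre+14*sy,max_speed=120); arm.movel(pre,max_speed=30); arm.dwell(0.4)
s=arm.read_state();print(s["eef_pos"]-pre,s["finger_gap"],s["clock"],s["ft_force"].round(1))
d=snap("scene"); np.save("m_s.npy",d,allow_pickle=True); crop(d,310,200,60,50,12,"pics/m1.png")
d=snap("top"); np.save("m_t.npy",d,allow_pickle=True); crop(d,240,220,80,60,10,"pics/m1t.png")
E
```

```text
[-0.01483734  0.06810766 -0.02619909] 15.42230256098203 40.7583 [-1.   0.3 -1.2]
```

View pics/m1.png

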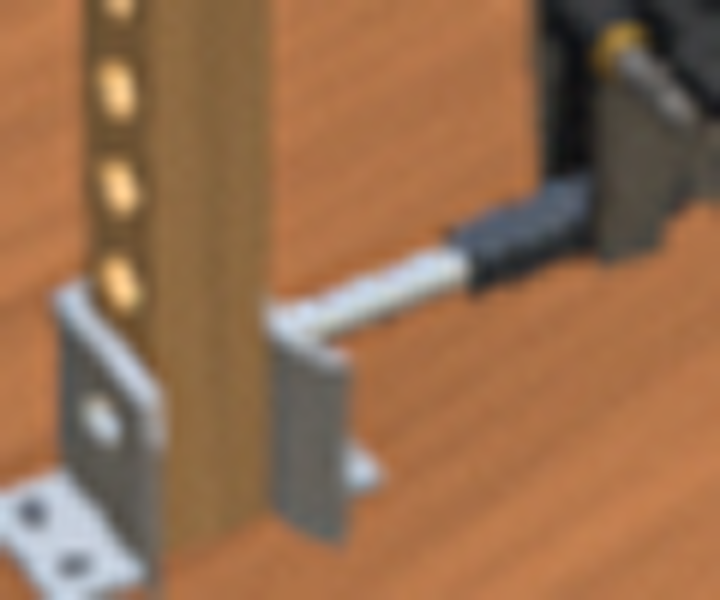

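View pics/m1t.png

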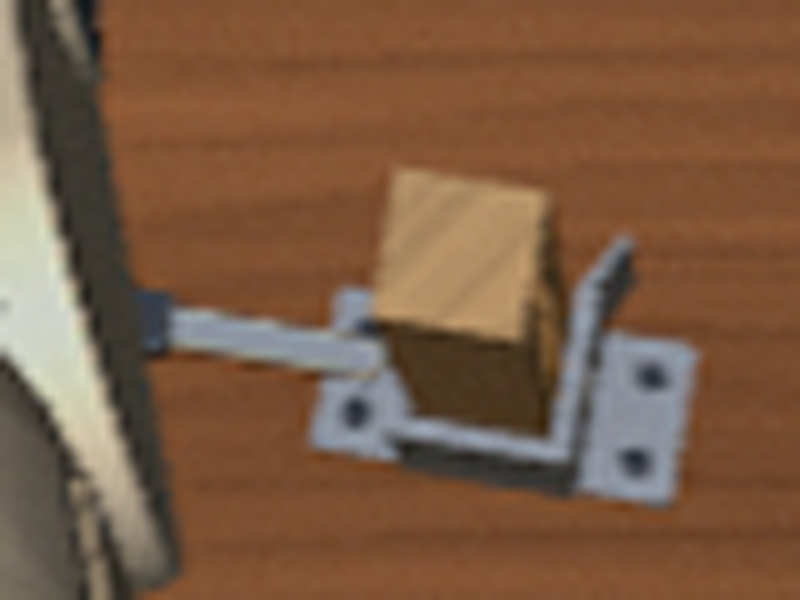

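```bash
python3 - <<'E'
from h import *
t=np.load("m_t.npy",allow_pickle=True).item(); s=np.load("m_s.npy",allow_pickle=True).item()
ft=lambda X:(pj(t,X)-[240,220])*10
fs=lambda X:(pj(s,X)-[310,200])*12
ob=np.array([[340,290],[310,445],[697,350],[672,505]])
pr=np.array([ft(S+a*23*sx+b*51*sy+4*Z) for a,b in((1,1),(-1,1),(1,-1),(-1,-1))]); bt=(ob-pr).mean(0); print("bias top",bt,(ob-pr).round(1))
tp=[ft(S-18.9*sx+36*a*sx*0+225*Z+y*sy) for a in (0,) for y in(18,-18)];print("post top back edge pred",np.array(tp)+bt, "obs (375,315),(520,340)")
for y in(45,80): 
  print("pin top",y,(ft(S+y*sy+45*Z)+bt).round(1),"dx per mm",(ft(S+sx+y*sy+45*Z)-ft(S+y*sy+45*Z)).round(2),"dz",(ft(S+y*sy+46*Z)-ft(S+y*sy+45*Z)).round(2))
# scene
obs=np.array([[103,420],[120,283],[120,188],[119,91]])
prs=np.array([fs(S-25*sy+45*Z)]+[fs(S-.9*sx-18*sy+h*Z) for h in(92,126,160)]);bs=(obs-prs).mean(0);print("bias scene",bs,(obs-prs).round(1))
for y in(45,60,85):
  print("pin scene",y,(fs(S+y*sy+45*Z)+bs).round(1),"dx",(fs(S+sx+y*sy+45*Z)-fs(S+y*sy+45*Z)).round(2),"dz",(fs(S+y*sy+46*Z)-fs(S+y*sy+45*Z)).round(2))
E
```

```text
bias top [10.22403022  2.89107425] [[ 9.6  4.4]
 [ 9.   0.1]
 [10.1  6.1]
 [12.2  0.9]]
post top back edge pred [[369.97383186 318.40646525]
 [521.44517367 343.21723843]] obs (375,315),(520,340)
pin top 45 [334.9 347.4] dx per mm [ 0.66 -3.57] dz [-0.3 -0.6]
pin top 80 [208.7 326.7] dx per mm [ 0.68 -3.56] dz [-0.4  -0.62]
bias scene [ 3.31333486 25.02805464] [[ 3.5 23.5]
 [ 1.9 24.9]
 [ 3.6 25.2]
 [ 4.3 26.5]]
pin scene 45 [325.6 331.2] dx [1.88 2.17] dz [ 0.04 -2.65]
pin scene 60 [372.5 312.1] dx [1.89 2.16] dz [ 0.06 -2.65]
pin scene 85 [450.  280.7] dx [1.91 2.14] dz [ 0.09 -2.65]
```

```bash
python3 - <<'E'
from h import *
s=arm.read_state(); 
B=S+0.7*sx+56*Z
arm.movel(B+136*sy,max_speed=30)
r=arm.movel(B+110*sy,max_speed=20,until_force=6)
s=arm.read_state();print(r,(s["eef_pos"]-B)@sy,s["ft_force"].round(1),s["clock"],s["finger_gap"])
E
```

```text
False 110.07271982961167 [-0.6  0.7 -1.5] 42.5583 15.167785109277517
```

```bash
python3 - <<'E'
from h import *
B=S+0.7*sx+56*Z
r=arm.movel(B+67*sy,max_speed=25,until_force=10)
s=arm.read_state();e=s["eef_pos"]-B;print(r,e@sx,e@sy,e[2],s["ft_force"].round(1),s["wrist_torque"].round(2),s["clock"],s["finger_gap"])
d=snap("scene"); crop(d,310,200,60,50,12,"pics/n1.png")
d=snap("top"); crop(d,240,220,80,60,10,"pics/n1t.png")
E
```

```text
True 0.12081352321321859 71.59434278327232 -0.0677136010516648 [ 0.2  3.8 -0.8] [ 0.46 -0.02 -0.02] 43.9583 15.170702649163115
```

View pics/n1.png

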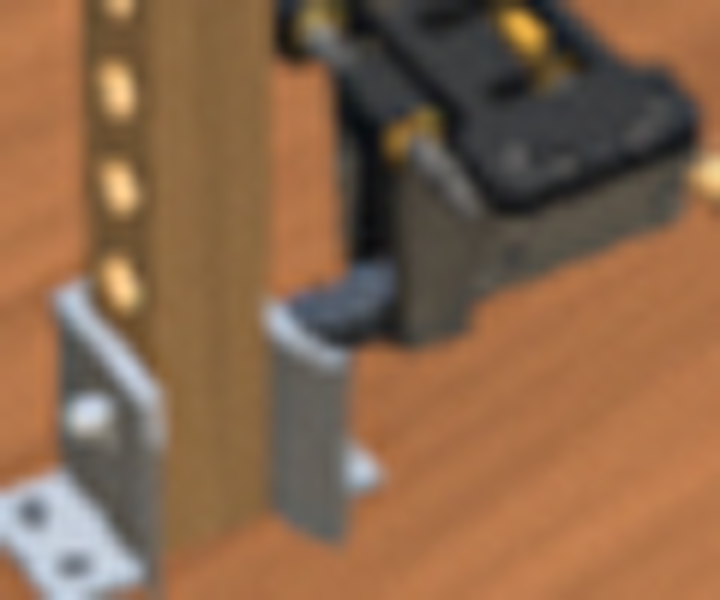

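View pics/n1t.png

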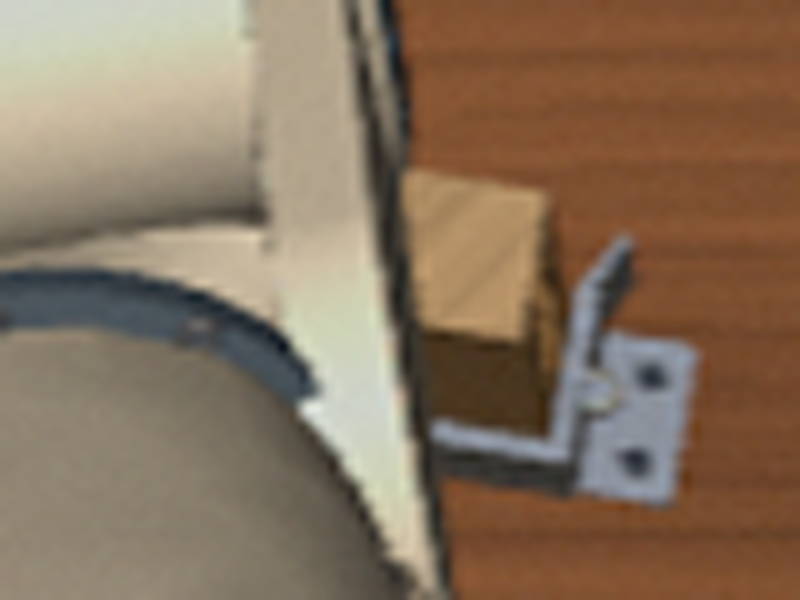

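```bash
python3 - <<'E'
from h import *
B=S+0.7*sx+56*Z
r=arm.movel(B+66*sy,max_speed=15,until_force=25)
s=arm.read_state();e=s["eef_pos"]-B;print(r,e@sx,e@sy,e[2],s["ft_force"].round(1),s["clock"],s["finger_gap"])
arm.movel(s["eef_pos"]+1*sy*0.3,max_speed=10)
arm.move_gripper(50)
s=arm.read_state();print(s["ft_force"].round(1))
arm.movel(s["eef_pos"]+25*sy,max_speed=100); arm.movel(s["eef_pos"]+60*sy+250*Z,max_speed=200)
arm.reach(S+250*sy+330*Z-150*sx,quat(-Z,[0,-1,0]))
d=snap("scene"); crop(d,300,190,70,60,11,"pics/n2.png")
d=snap("top","pics/n2f.png"); crop(d,240,220,80,60,10,"pics/n2t.png")
snap("wrist","pics/n2w.png")
print(arm.read_state()["clock"])
E
```

```text
True 0.32358356343826244 71.47975740757445 0.0941168073610541 [0.8 5.3 0.4] 44.35 15.379653143300867
[0.3 0.2 0.5]
48.7667
```

View pics/n2.png

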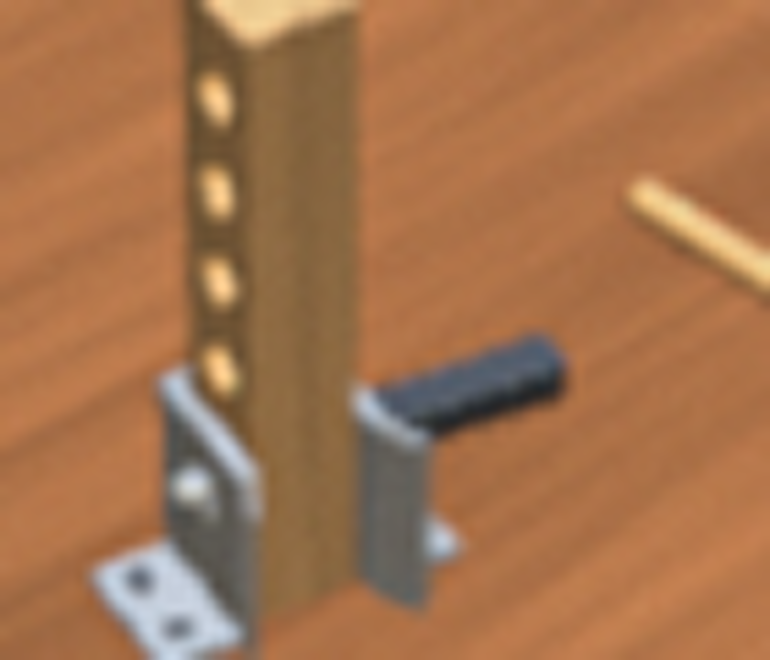

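View pics/n2f.png

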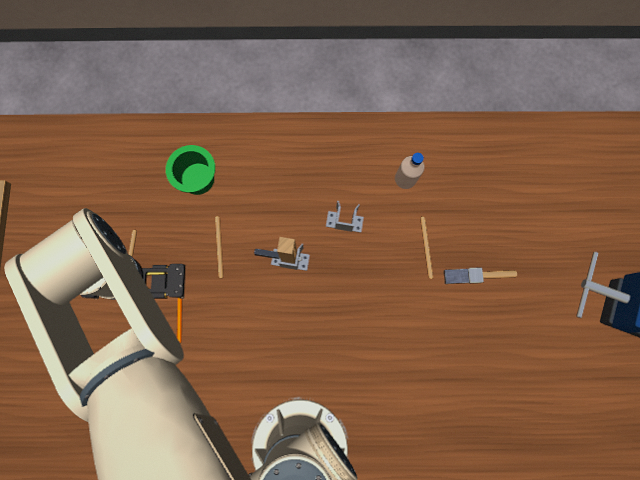

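View pics/n2w.png

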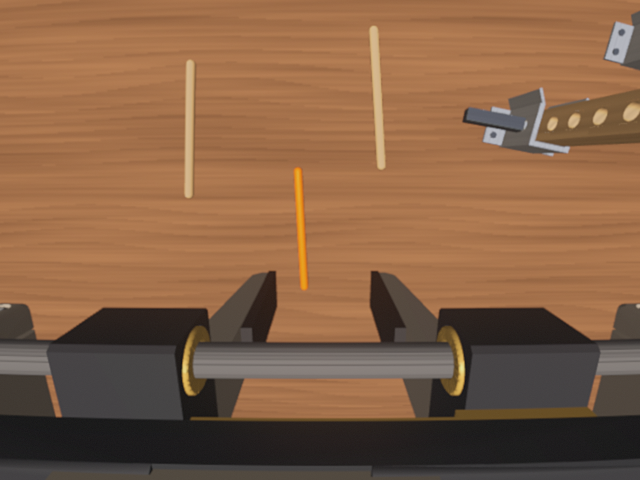

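```bash
python3 - <<'E'
from h import *
d=snap("wrist"); crop(d,450,75,120,90,6,"pics/n3.png"); np.save("n3.npy",d,allow_pickle=True)
crop(d,150,20,260,190,3,"pics/n4.png")
E
```

```text
(no output)
```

View pics/n3.png

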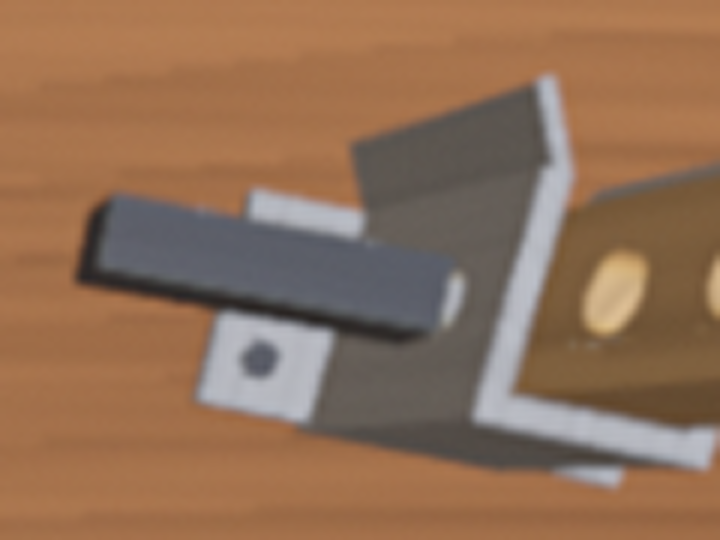

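View pics/n4.png

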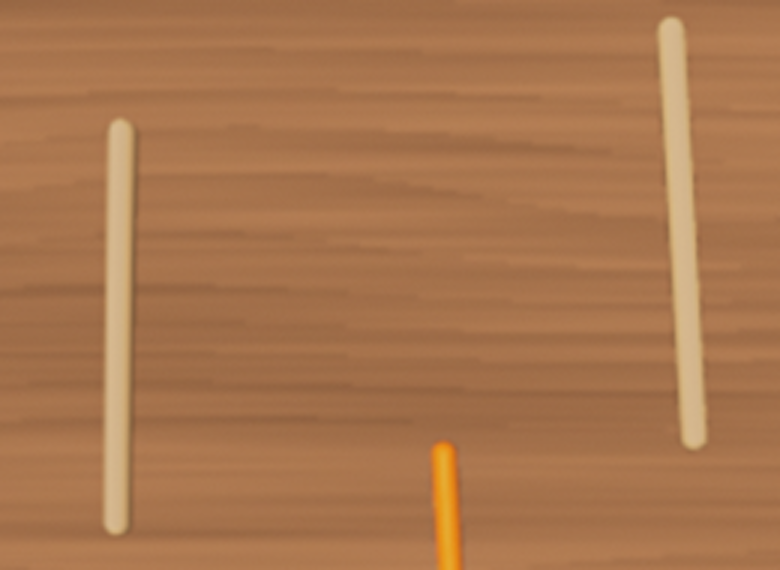

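```bash
python3 - <<'E'
from h import *
d=np.load("n3.npy",allow_pickle=True).item()
f=lambda X:((pj(d,X)-[450,75])*6).round(0)
b=np.mean([np.array(o)-f(S+p[0]*sx+p[1]*sy+p[2]*Z) for o,p in[((250,190),(23,51,4)),((197,402),(-23,51,4)),((572,172),(23,19.5,70)),((475,420),(-25,25,70))]],0)
print([np.array(o)-f(S+p[0]*sx+p[1]*sy+p[2]*Z) for o,p in[((250,190),(23,51,4)),((197,402),(-23,51,4)),((475,420),(-25,25,70))]])
f2=lambda *p:(f(S+p[0]*sx+p[1]*sy+p[2]*Z)+b).round(0)
for zz in(51.5,53):
 for y in (25,27,97,99): print(zz,y,f2(8,y,zz),f2(-8,y,zz))
print("hole",[f2(0,25,45+7.5),f2(0,25,45-7.5),f2(7.5,25,45),f2(-7.5,25,45)])
E
```

```text
[array([1., 1.]), array([2., 4.]), array([6., 4.])]
51.5 25 [466. 258.] [444. 339.]
51.5 27 [458. 256.] [434. 337.]
51.5 97 [128. 189.] [108. 272.]
51.5 99 [120. 188.] [ 98. 270.]
53 25 [470. 257.] [448. 338.]
53 27 [462. 256.] [438. 336.]
53 97 [132. 188.] [112. 271.]
53 99 [122. 186.] [102. 269.]
hole [array([458., 298.]), array([418., 305.]), array([448., 265.]), array([426., 339.])]
```

The pin's shoulder stands about 2 mm off the cheek: in n3 the sliver of shank is at (455,295), and the rear end is at y≈99 instead of 97. I'll push its rear end with the closed fingers.

```bash
python3 - <<'E'
from h import *
qf=quat(-Z,sx)
arm.move_gripper(0,force=30)
B=S+0*sx+53*Z
arm.reach(B+140*sy+150*Z,qf); arm.movel(B+135*sy,max_speed=150); arm.dwell(.2)
r=arm.movel(B+102*sy,max_speed=20,until_force=12)
s=arm.read_state();e=s["eef_pos"]-B;print(r,e@sx,e@sy,e[2],s["ft_force"].round(1),s["clock"])
r=arm.movel(B+98*sy,max_speed=12,until_force=20)
s=arm.read_state();e=s["eef_pos"]-B;print(r,e@sx,e@sy,e[2],s["ft_force"].round(1),s["clock"])
arm.movel(B+135*sy,max_speed=120);arm.movel(B+140*sy+230*Z,max_speed=250)
arm.reach(S+250*sy+330*Z-150*sx,quat(-Z,[0,-1,0])); arm.dwell(.2)
d=snap("wrist"); crop(d,450,75,120,90,6,"pics/o3.png"); np.save("n3.npy",d,allow_pickle=True)
E
```

```text
True 0.9870072562974421 107.14279511555034 0.3551001156157625 [0.8 3.6 1.3] 53.8583
True 2.2948946111102693 106.91422243996266 0.9944391057341804 [-0.4  6.4  1.2] 54.2917
```

View pics/o3.png

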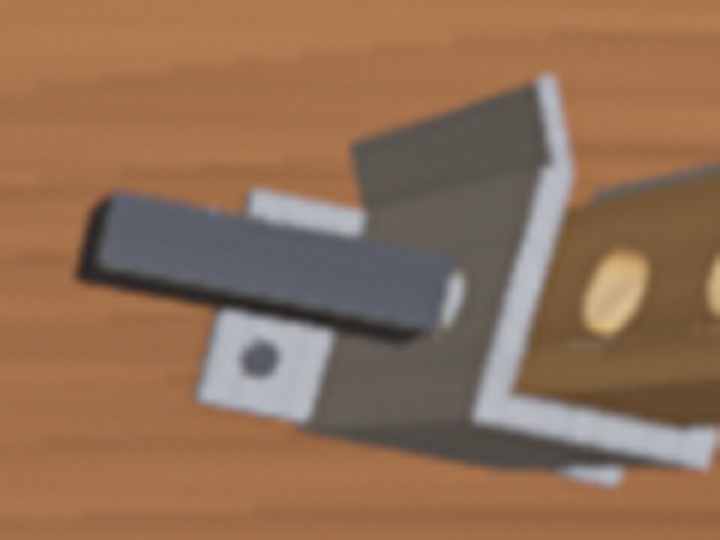

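The push gave firm contact at y=107 and nothing moved. With the pin drooping in its hole clearance, the picture matches flush, so I take it as home. Now the dowels.

```bash
python3 - <<'E'
from h import *
d=np.load("n3.npy",allow_pickle=True).item()
crop(d,150,20,260,190,3,"pics/o4.png")
P=lambda a,b: bp(d,150+a/3,20+b/3,6)
for A,B in(((671,17),(694,449)),((120,119),(116,534))):
    a,b=P(*A),P(*B);v=a-b;print((a+b)/2,np.linalg.norm(v),np.degrees(np.arctan2(v[1],v[0])))
    m=(a+b)/2;u=v/np.linalg.norm(v)
    for sg in(1,-1):
        g=m-65*u*sg; x=np.cross(u*sg,-Z); k=arm.inverse_kinematics(g+20*Z,quat(-Z,x)); print(sg,g.round(),None if k is None else k.round(2))
for h in(126,160,194):
  for y in (190,65):
    for sg in(1,-1):
      k=arm.inverse_kinematics(S+sg*y*sy+(h+13)*Z,quat(-Z,sg*sx)); print(h,y,sg,None if k is None else k.round(2))
E
```

```text
[535.41574942 227.15668987   6.        ] 180.1392677284916 5.0765858757402915
1 [471. 221.   6.] [ 0.44  0.49  2.   -0.    0.65 -1.22]
-1 [600. 233.   6.] [ 0.37  0.62  1.72 -0.    0.79  1.85]
[496.86639097 479.99133768   6.        ] 179.86828186197488 -5.47143379881796
1 [432. 486.   6.] [ 0.84  0.63  1.71 -0.    0.8  -0.63]
-1 [562. 474.   6.] [ 0.7   0.73  1.5  -0.    0.91  2.37]
126 190 1 [ 0.38  0.38  1.83 -0.    0.93  0.55]
126 190 -1 [-0.33  0.27  2.   -0.    0.87  2.98]
126 65 1 [ 0.17  0.3   1.95 -0.    0.89  0.35]
126 65 -1 None
160 190 1 [ 0.38  0.34  1.8  -0.    1.    0.55]
160 190 -1 [-0.33  0.22  1.97 -0.    0.95  2.98]
160 65 1 [ 0.17  0.26  1.92 -0.    0.96  0.35]
160 65 -1 None
194 190 1 [ 0.38  0.3   1.77 -0.    1.07  0.55]
194 190 -1 [-0.33  0.18  1.94 -0.    1.03  2.98]
194 65 1 [ 0.17  0.22  1.89 -0.    1.04  0.35]
194 65 -1 None
```

View pics/o4.png

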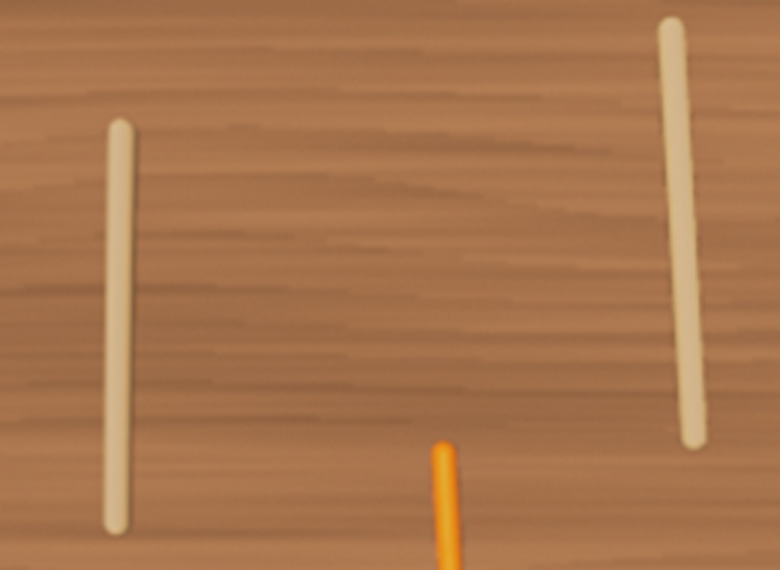

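```bash
cat >> h.py <<'E'
def pick(m,ang,off=65,op=45):
    u=ax(np.radians(ang))[0]; m=np.array([m[0],m[1],0.]); g=m-off*u; q=quat(-Z,np.cross(u,-Z))
    arm.move_gripper(op,force=40)
    arm.reach(g+110*Z,q); arm.movel(g+28*Z,max_speed=140); arm.dwell(.1)
    r=arm.movel(g+16*Z,max_speed=15,until_force=4)
    s=arm.read_state(); zc=s["eef_pos"][2]; print("contact",r,zc)
    arm.movel(s["eef_pos"]+0.5*Z,max_speed=20); arm.move_gripper(0,force=40)
    s=arm.read_state(); print("gap",s["finger_gap"],"tcp",s["eef_pos"],s["clock"])
    z=s["eef_pos"][2]; arm.movel(s["eef_pos"]+120*Z,max_speed=150); print("gap",arm.read_state()["finger_gap"])
    return z
E
python3 - <<'E'
from h import *
pick([535.4,227.2],5.1)
d=snap("scene"); crop(d,320,130,130,100,6,"pics/p1.png")
E
```

```text
contact True 19.409657220144872
gap 10.717111575016569 tcp [470.6133293  221.44534161  19.90915996] 63.5167
gap 10.781877763762727
```

View pics/p1.png

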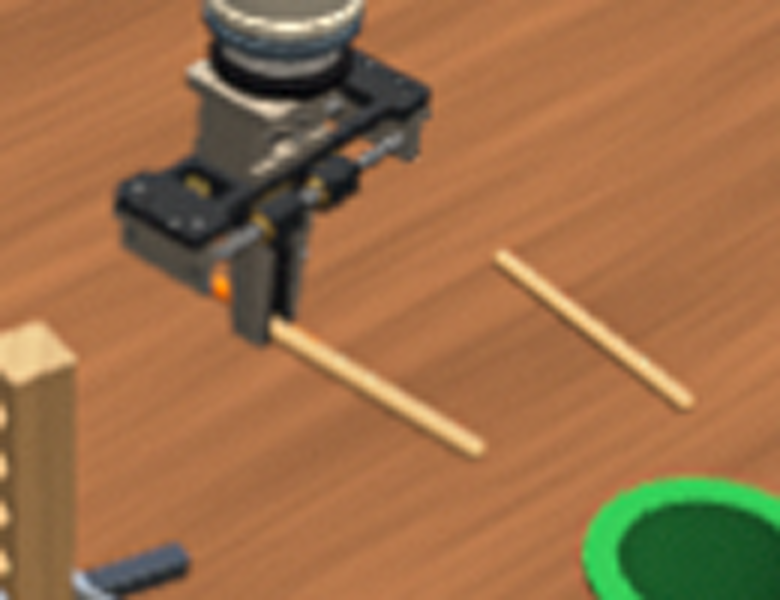

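```bash
python3 - <<'E'
from h import *
qf=quat(-Z,sx); H=126; c=13.9
arm.reach(S+250*sy+200*Z,qf)
pre=S+183*sy+(H+c)*Z
arm.movel(pre+20*sy,max_speed=120); arm.movel(pre,max_speed=40); arm.dwell(.4)
s=arm.read_state();print(s["eef_pos"]-pre,s["finger_gap"],s["clock"],s["ft_force"].round(1))
d=snap("scene"); np.save("m_s.npy",d,allow_pickle=True); crop(d,305,165,78,60,10,"pics/q1.png")
d=snap("top"); np.save("m_t.npy",d,allow_pickle=True); crop(d,220,220,90,60,8,"pics/q1t.png")
E
```

```text
[-0.02022486  0.09224417 -0.03095279] 10.868355755408372 67.9833 [-0.2 -0.8  0.3]
```

View pics/q1.png

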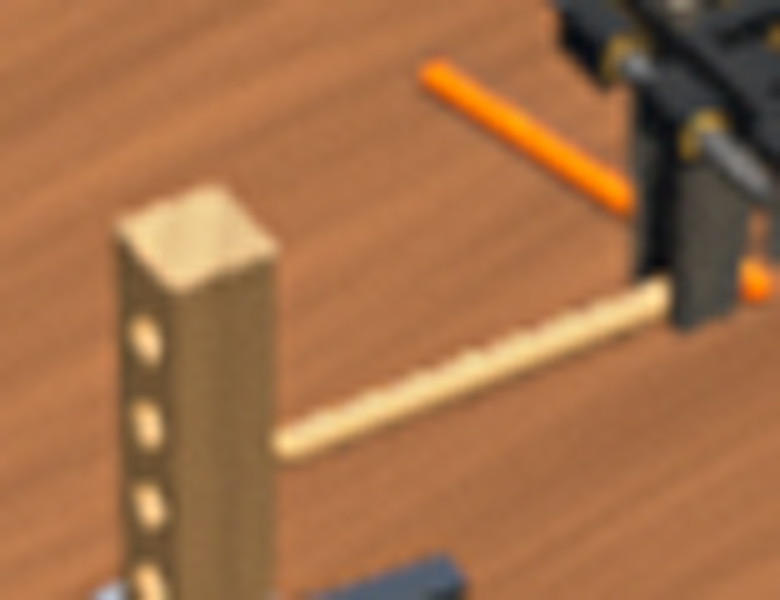

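View pics/q1t.png

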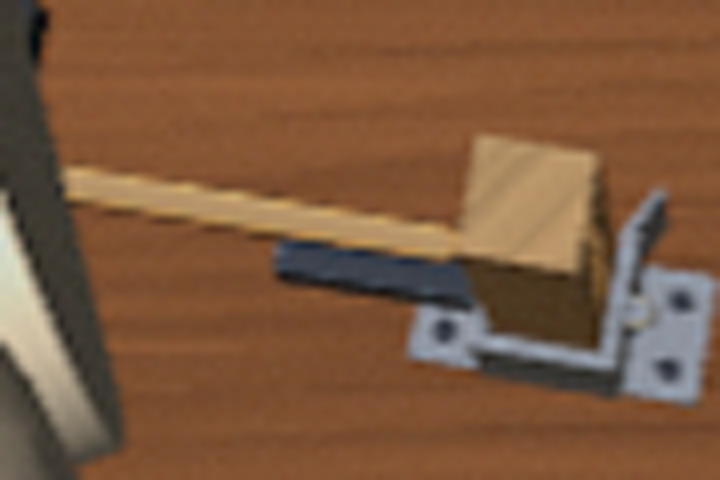

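```bash
cat >> h.py <<'E'
def resid(s,t,so,to,holes,tops,sax,tax,H,px=-0.9):
    """so,to: (u0,v0,scale). sax/tax: two axis points in crop px. returns (dx,dz) of dowel rel. post hole axis"""
    fs=lambda X:(pj(s,X)-so[:2])*so[2]; ft=lambda X:(pj(t,X)-to[:2])*to[2]
    C=S+px*sx
    hz=[z for z,_ in holes]; e=np.array([np.array(o)-fs(C-18*sy+z*Z) for z,o in holes]); bs=e.mean(0); print("bs",bs,e.round(1).tolist())
    e=np.array([np.array(o)-ft(C+a*18*sx+b*18*sy+225*Z) for (a,b),o in zip(((1,1),(1,-1),(-1,-1),(-1,1)),tops)]); bt=e.mean(0); print("bt",bt,e.round(1).tolist())
    M=[];r=[];W=[]
    for f,b,axp in((fs,bs,sax),(ft,bt,tax)):
        (x0,y0),(x1,y1)=axp; nrm=np.array([-(y1-y0),x1-x0],float);nrm/=np.linalg.norm(nrm)
        for y in(40,100):
            X=C+y*sy+H*Z; p=f(X)+b
            r.append(nrm@(np.array([x0,y0])-p)); M.append([nrm@(f(X+sx)-f(X)),nrm@(f(X+Z)-f(X))])
    M=np.array(M);r=np.array(r);
    near=np.linalg.solve(M[[0,2]],r[[0,2]]);far=np.linalg.solve(M[[1,3]],r[[1,3]]);print("near(dx,dz)",near.round(2),"far",far.round(2)); return near,far
E
python3 - <<'E'
from h import *
t=np.load("m_t.npy",allow_pickle=True).item(); s=np.load("m_s.npy",allow_pickle=True).item()
resid(s,t,(305,165,10),(220,220,8),[(194,(146,340)),(160,(149,425)),(126,(150,503))],[(478,135),(602,153),(585,272),(462,254)],((290,443),(640,300)),((80,186),(440,241)),126)
E
```

```text
bs [ 2.76660937 19.74614695] [[1.9, 20.6], [3.4, 21.2], [3.0, 17.4]]
bt [12.64193725  0.67064318] [[8.4, 1.5], [12.0, -0.1], [16.0, -0.3], [14.2, 1.6]]
near(dx,dz) [-0.17  3.15] far [-0.91  3.67]
```

```bash
python3 - <<'E'
from h import *
s=np.load("m_s.npy",allow_pickle=True).item()
fs=lambda X:(pj(s,X)-[305,165])*10
C=S-.9*sx
for (a,b),o in zip(((-1,-1),(-1,1),(1,1),(1,-1)),((116,226),(218,184),(281,245),(180,291))): print(np.array(o)-fs(C+18*a*sx+18*b*sy+225*Z))
im=s["img"][155:235,300:345]; cv2.imwrite("pics/q2.png",cv2.resize(im,None,fx=7,fy=7,interpolation=cv2.INTER_NEAREST)[:,:,::-1])
im=s["img"][190:220,325:378]; cv2.imwrite("pics/q3.png",cv2.resize(im,None,fx=14,fy=14,interpolation=cv2.INTER_NEAREST)[:,:,::-1])
E
```

```text
[ 2.77232283 18.63710108]
[ 1.46545975 14.71713972]
[ 4.10382199 10.70465813]
[ 7.44489371 17.55335347]
```

View pics/q2.png

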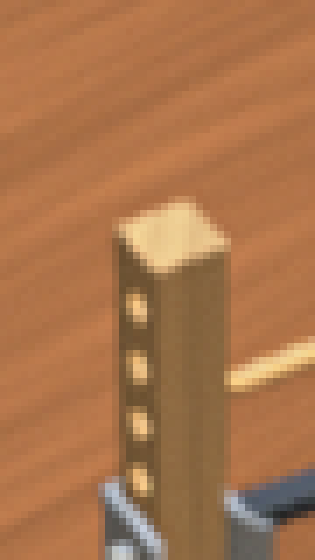

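View pics/q3.png

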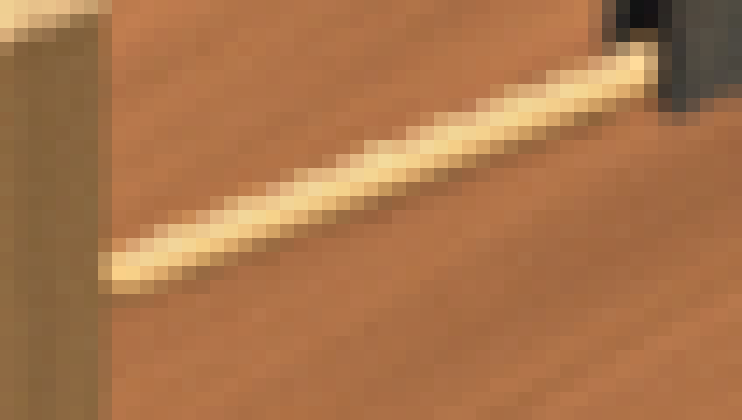

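```bash
cat >> h.py <<'E'
def insert(H,c,dx=0.3,dz=-1.0,ystart=183,offs=((0,0),(0,-1.2),(1.2,0),(-1.2,0),(0,1.2),(1.2,-1.2),(-1.2,-1.2),(1.2,1.2),(-1.2,1.2))):
    for ox,oz in offs:
        B=S+(dx+ox)*sx+(H+c+dz+oz)*Z
        s=arm.read_state(); y=(s["eef_pos"]-B)@sy
        if y<ystart-3: arm.movel(s["eef_pos"]+(ystart-y)*sy,max_speed=60)
        arm.movel(B+ystart*sy,max_speed=40); arm.dwell(.15)
        r=arm.movel(B+(ystart-25)*sy,max_speed=20,until_force=3.5)
        s=arm.read_state(); e=s["eef_pos"]-B; print("try",ox,oz,r,"y",round(e@sy,1),s["ft_force"].round(1),round(s["finger_gap"],2),round(s["clock"],1))
        if not r or e@sy<164: return B
    return None
E
python3 - <<'E'
from h import *
B=insert(126,13.9); np.save("B.npy",B)
d=snap("scene"); crop(d,305,165,78,60,10,"pics/q4.png")
E
```

```text
try 0 0 False y 158.1 [-0.5 -0.7  0.5] 10.65 69.9
```

View pics/q4.png

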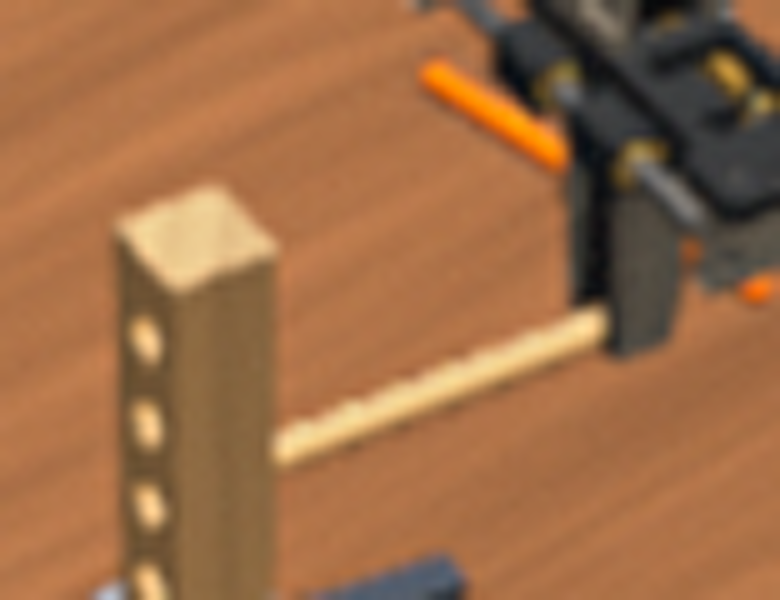

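```bash
cat >> h.py <<'E'
def push(B,yend=65.5,F=8):
    r=arm.movel(B+(yend)*sy,max_speed=40,until_force=F); arm.dwell(.1)
    s=arm.read_state(); e=s["eef_pos"]-B; print("push",r,"y",round(e@sy,1),"x",round(e@sx,2),"z",round(e[2],2),s["ft_force"].round(1),round(s["finger_gap"],2),round(s["clock"],1))
    return r
def look(tag):
    d=snap("scene"); np.save("ls.npy",d,allow_pickle=True); crop(d,285,150,96,75,8,f"pics/{tag}s.png")
    d=snap("top"); np.save("lt.npy",d,allow_pickle=True); crop(d,230,195,120,90,6,f"pics/{tag}t.png")
E
python3 - <<'E'
from h import *
push(np.load("B.npy")); look("r1")
E
```

```text
push False y 65.6 x -0.01 z -0.03 [-0.1 -0.2 -0.7] 10.55 72.5
```

View pics/r1s.png

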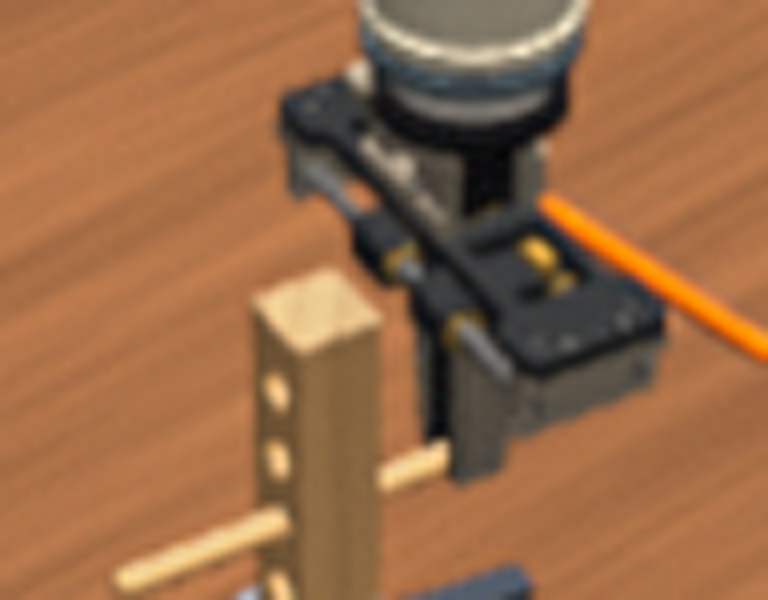

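View pics/r1t.png

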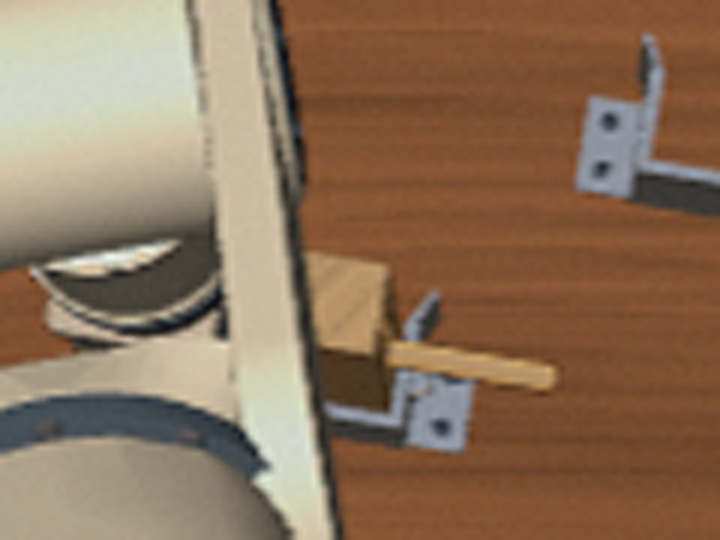

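```bash
cat >> h.py <<'E'
def release():
    arm.move_gripper(26); s=arm.read_state(); print("rel",s["ft_force"].round(1))
    arm.movel(s["eef_pos"]+60*sy,max_speed=80); arm.movel(s["eef_pos"]+100*sy+(340-s["eef_pos"][2])*Z,max_speed=250)
E
python3 - <<'E'
from h import *
release()
arm.reach([370,330,300],quat(-Z,[0,-1,0])); arm.dwell(.2)
d=snap("wrist","pics/s1w.png"); np.save("w.npy",d,allow_pickle=True)
look("s1"); print(arm.read_state()["clock"])
E
```

```text
rel [ 0.2 -0.2 -0.3]
76.8
```

View pics/s1s.png

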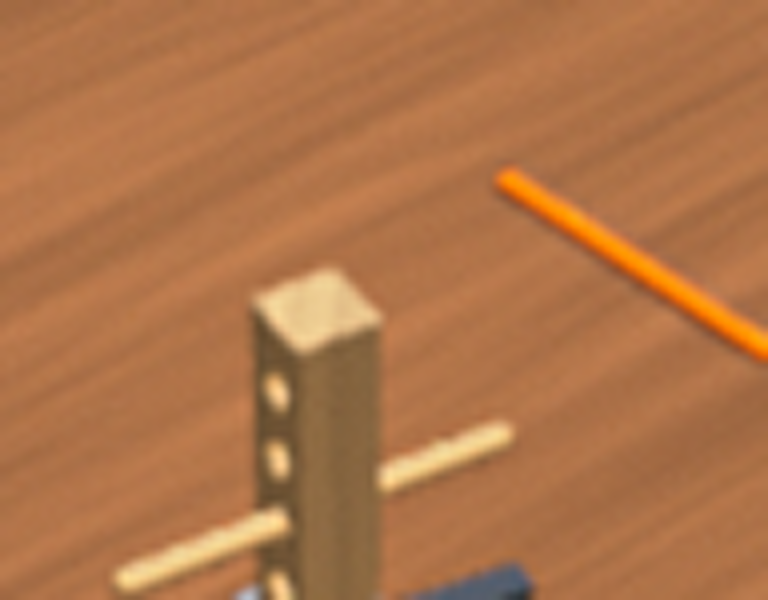

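View pics/s1t.png

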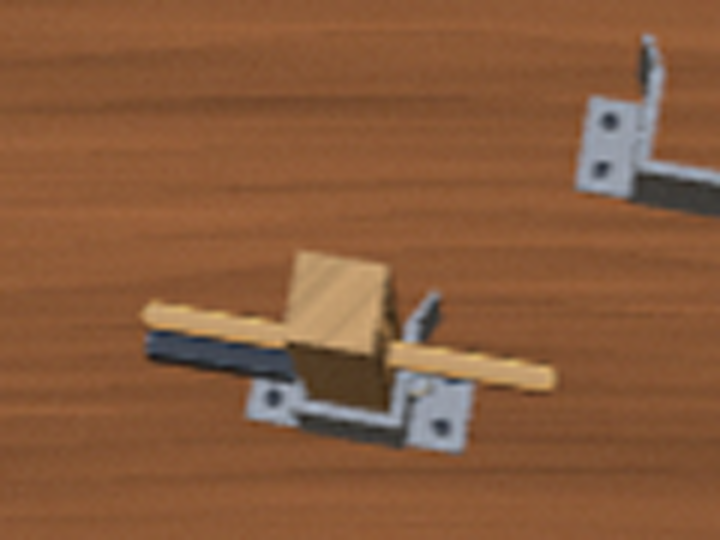

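View pics/s1w.png

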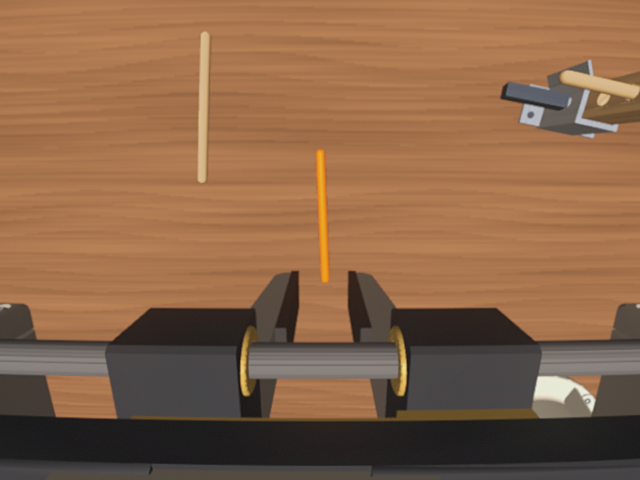

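```bash
cat >> h.py <<'E'
def bal(d,e1,e2,z,corners,o=(230,195),k=6):
    b=lambda p,zz: bp(d,o[0]+p[0]/k,o[1]+p[1]/k,zz)
    a,c=b(e1,z),b(e2,z); P=np.mean([b(p,225) for p in corners],0)
    print("len",np.linalg.norm(a-c),"ends along sy rel post",((a-P)@sy).round(1),((c-P)@sy).round(1))
E
python3 - <<'E'
from h import *
d=np.load("lt.npy",allow_pickle=True).item()
bal(d,(142,314),(557,379),126,[(298,252),(391,264),(383,354),(288,341)])
d=np.load("w.npy",allow_pickle=True).item()
a,b=bp(d,205,32,6),bp(d,202,183,6);v=a-b;print((a+b)/2,np.linalg.norm(v),np.degrees(np.arctan2(v[1],v[0])))
E
```

```text
len 179.14029235471742 ends along sy rel post 90.9 -88.2
[496.61176908 479.7580313    6.        ] 179.6260723573552 -5.4766418538909
```

```bash
cat >> h.py <<'E'
def cycle(m,ang,H):
    z=pick(m,ang); c=z-6
    arm.reach(S+290*sy+240*Z,quat(-Z,sx)); 
    arm.movel(S+0.3*sx+205*sy+(H+c-1)*Z,max_speed=150); print("c",c,"gap",arm.read_state()["finger_gap"])
    return c
E
python3 - <<'E'
from h import *
c=cycle([496.6,479.8],-5.5,160)
look("t1")
B=insert(160,c); 
if B is not None: np.save("B.npy",B)
E
```

```text
contact True 19.439261219853524
gap 10.700926431236189 tcp [431.86383945 485.98819663  19.91800362] 82.0417
gap 10.56184870596938
c 13.918003615459 gap 10.899470534416226
try 0 0 False y 158.1 [ 0.1  0.4 -1. ] 10.24 87.4
```

View pics/t1s.png

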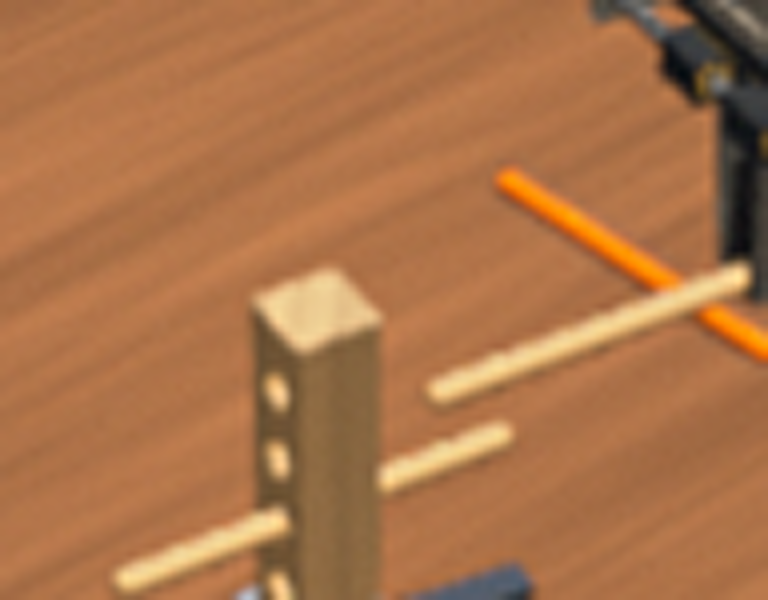

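```bash
python3 - <<'E'
from h import *
r=push(np.load("B.npy"))
if not r:
    release()
    arm.reach([400,-300,300],quat(-Z,[0,-1,0])); arm.dwell(.2)
    d=snap("wrist","pics/u1w.png"); np.save("w.npy",d,allow_pickle=True)
look("u1"); print(arm.read_state()["clock"])
E
```

```text
push False y 65.6 x 0.01 z 0.0 [-0.4  1.1  1.1] 10.75 90.0
rel [0.4 0.7 0.9]
94.325
```

View pics/u1s.png

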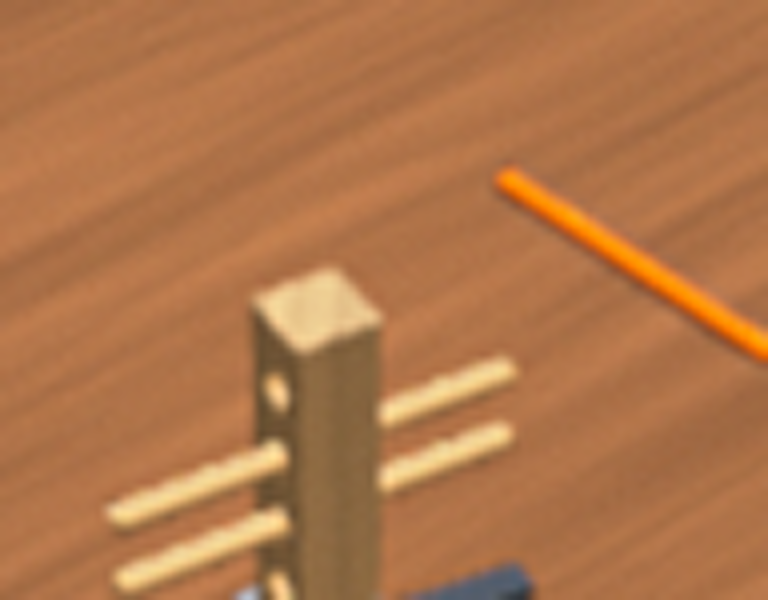

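View pics/u1t.png

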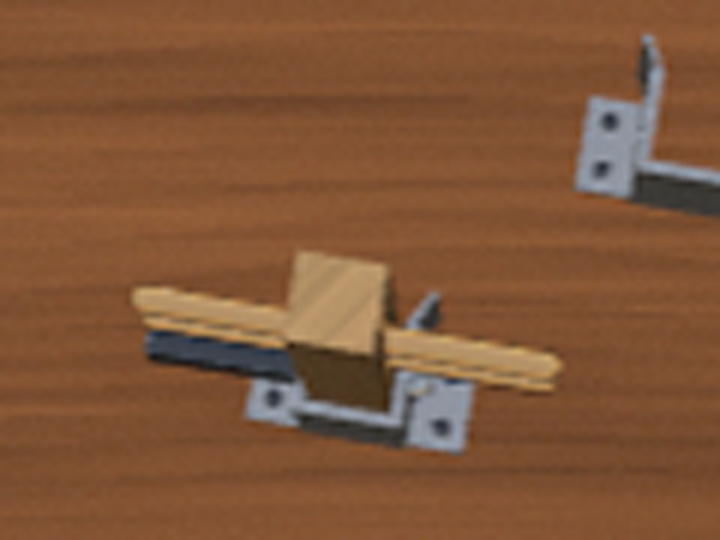

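View pics/u1w.png

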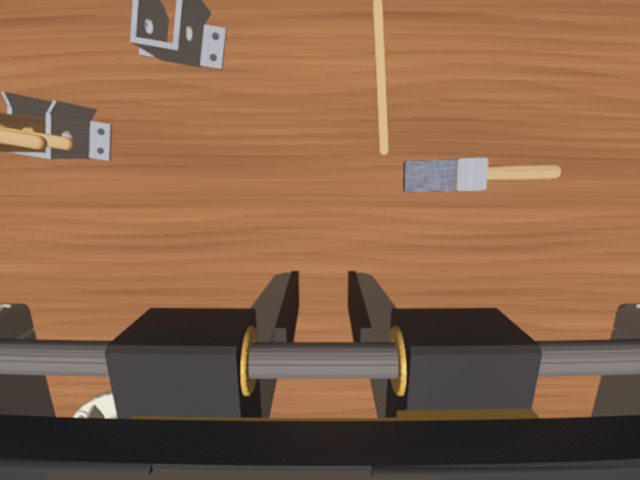

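```bash
python3 - <<'E'
from h import *
d=np.load("lt.npy",allow_pickle=True).item()
bal(d,(132,299),(564,366),160,[(298,252),(391,264),(383,354),(288,341)])
arm.reach([430,-350,320],quat(-Z,[0,-1,0])); arm.dwell(.2)
d=snap("wrist","pics/v1w.png"); np.save("w.npy",d,allow_pickle=True); crop(d,230,20,200,180,4,"pics/v1z.png"); print(arm.read_state()["clock"])
E
```

```text
len 181.2598812615476 ends along sy rel post 90.9 -90.3
94.9333
```

View pics/v1z.png

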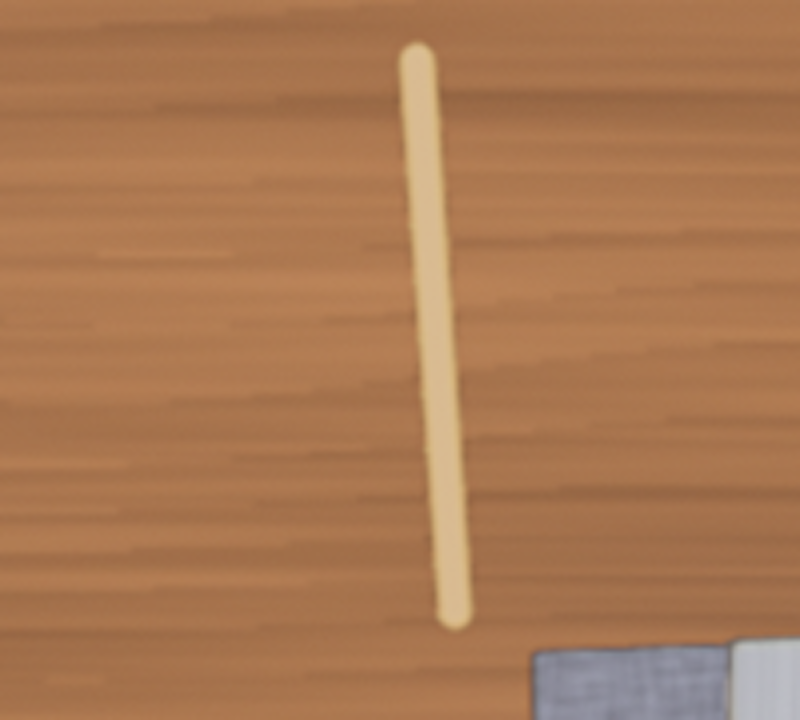

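```bash
python3 - <<'E'
from h import *
d=np.load("w.npy",allow_pickle=True).item()
a,b=bp(d,230+417/4,20+41/4,6),bp(d,230+455/4,20+630/4,6);v=a-b;m=(a+b)/2;ang=np.degrees(np.arctan2(v[1],v[0]));print(m,np.linalg.norm(v),ang)
z=pick(m,ang,65,34); c=z-6; np.save("c.npy",c)
look("v2"); 
d=snap("scene"); crop(d,190,240,130,100,6,"pics/v2.png")
E
```

```text
[ 561.88956753 -369.27099843    6.        ] 181.09024452426274 4.434092579264741
contact True 19.44320810992062
gap 10.720862405265077 tcp [ 496.99753189 -374.25656076   19.89634595] 100.1
gap 10.05412037255549
```

View pics/v2.png

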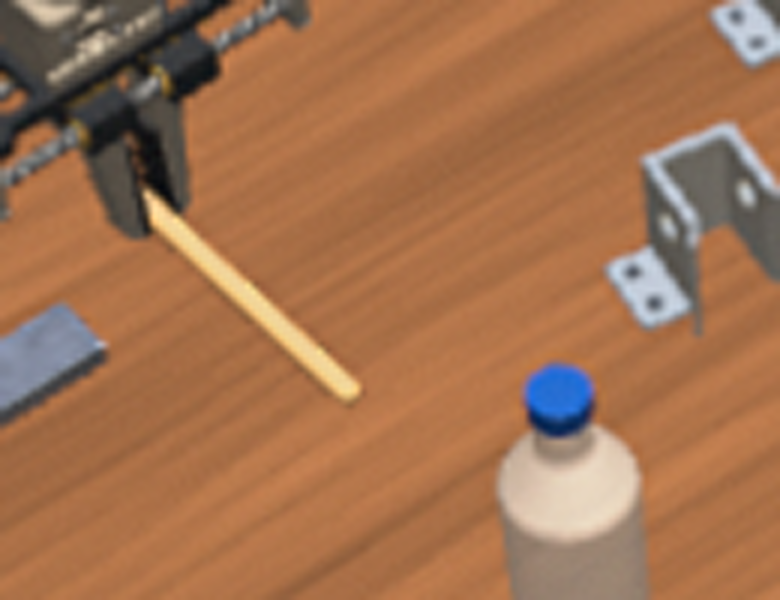

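```bash
python3 - <<'E'
from h import *
c=float(np.load("c.npy")); s=arm.read_state(); qf=quat(-Z,sx)
arm.movel([s["eef_pos"][0],s["eef_pos"][1],360],max_speed=250)
arm.reach([400,-60,380],quat(-Z,[.7,.7,0])); print(arm.read_state()["finger_gap"])
arm.reach(S+280*sy+360*Z,qf); H=194
arm.movel(S+0.3*sx+205*sy+(H+c-1)*Z,max_speed=180); arm.dwell(.2)
s=arm.read_state();print(s["finger_gap"],s["clock"])
look("w1")
E
```

```text
10.973885086056024
10.752893850574438 106.2417
```

View pics/w1s.png

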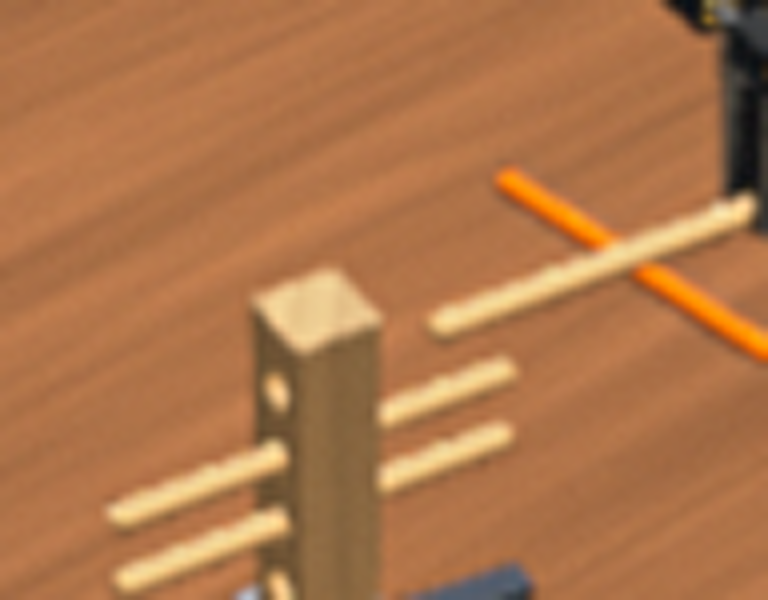

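View pics/w1t.png

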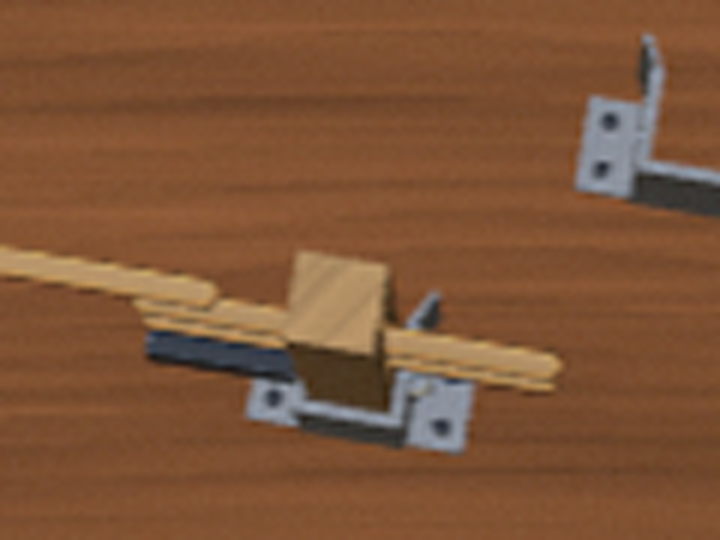

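The dowel is held straight, in the same relative geometry as the previous one. Inserting it now.

```bash
python3 - <<'E'
from h import *
c=float(np.load("c.npy"))
B=insert(194,c)
if B is not None:
    r=push(B)
    if not r:
        release(); arm.reach(S+250*sy+330*Z-150*sx,quat(-Z,[0,-1,0])); arm.dwell(.2)
        snap("wrist","pics/x1w.png")
look("x1"); snap("top","pics/x1f.png"); print(arm.read_state()["clock"])
E
```

```text
try 0 0 False y 158.1 [-0.1  0.1 -0.1] 10.77 108.6
push False y 65.6 x -0.0 z -0.01 [0.9 0.9 0.2] 10.84 111.2
rel [ 0.2 -0.4  0. ]
115.0917
```

View pics/x1s.png

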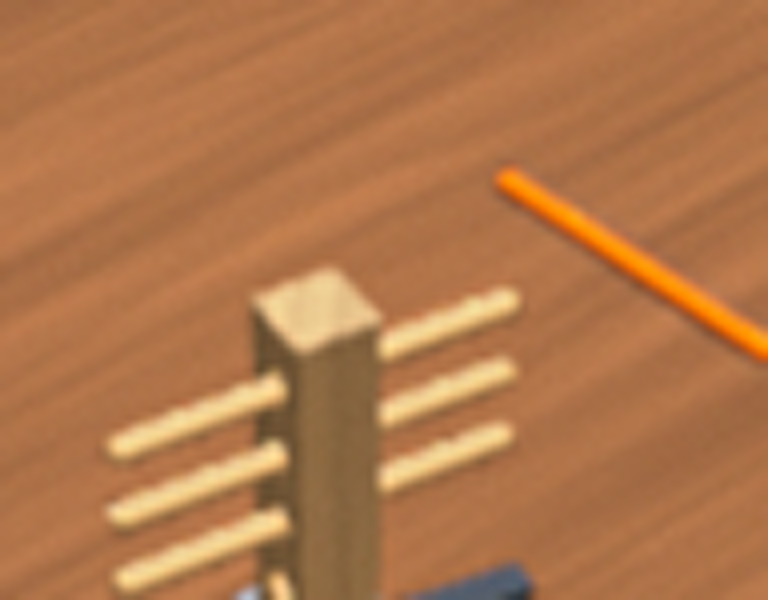

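View pics/x1t.png

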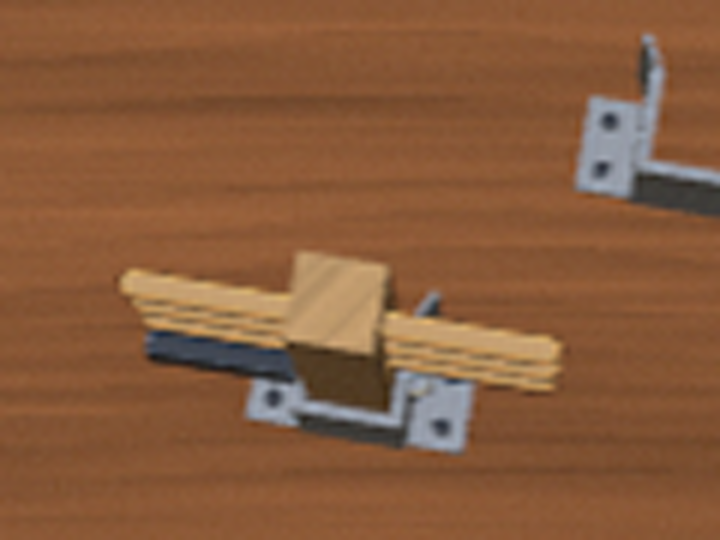

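View pics/x1f.png

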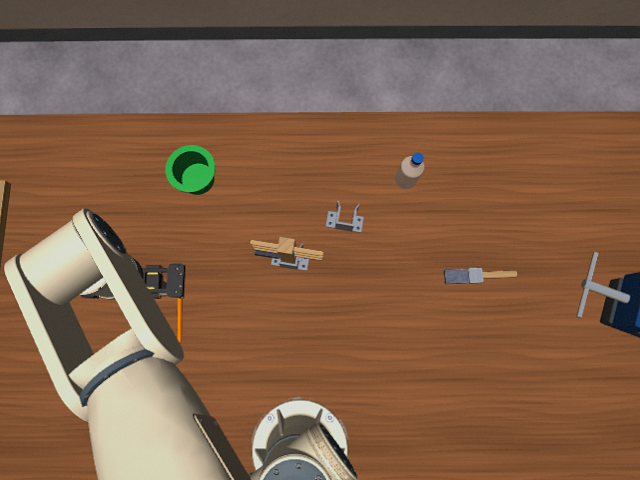

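View pics/x1w.png

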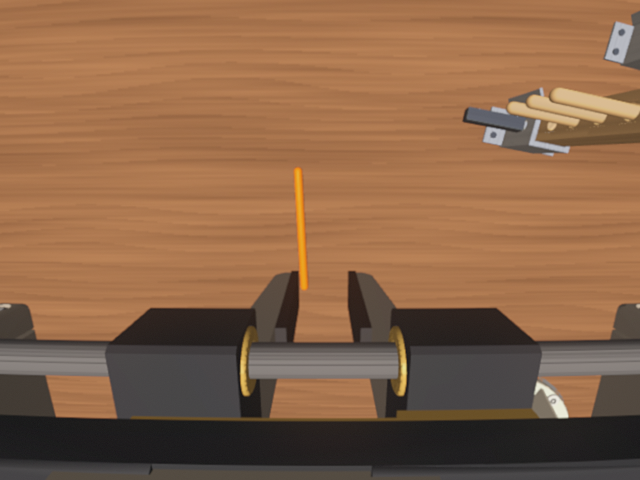

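All three dowels are through. I'll take one closer side view of the pin's shoulder before handing in.

```bash
python3 - <<'E'
from h import *
T=np.array(arm.get_image("wrist")["T_tool_cam"])
tgt=S+25*sy+45*Z
best=None
for el in (35,40,45,50,55,60):
  for dist in (240,280,320):
    for az in (0,20,35,-15):
      e=np.radians(el);h=np.cos(np.radians(az))*(-sx)+np.sin(np.radians(az))*sy
      cdir=-(h*np.cos(e)+Z*np.sin(e)); cam=tgt-cdir*dist
      xr=np.cross(cdir,Z); xr/=np.linalg.norm(xr); Rc=np.array([xr,np.cross(cdir,xr),cdir]).T
      Rt=Rc@T[:3,:3].T; p=cam-Rt@T[:3,3]
      qq=Ro.from_matrix(Rt).as_quat();q=[qq[3],qq[0],qq[1],qq[2]]
      k=arm.inverse_kinematics(p,q)
      if k is not None: print(el,dist,az,p.round(),k.round(2))
E
```

```text
35 280 35 [423. 130.  90.] [ 1.06  0.75  2.24 -1.25  1.25 -1.73]
35 320 35 [399. 153. 113.] [ 1.13  0.69  2.23 -1.16  1.28 -1.79]
40 280 35 [426. 127.  99.] [ 1.02  0.66  2.26 -1.24  1.18 -1.81]
40 320 35 [404. 149. 125.] [ 1.09  0.59  2.25 -1.15  1.22 -1.88]
45 280 35 [429. 123. 109.] [ 0.97  0.56  2.27 -1.22  1.11 -1.91]
45 320 35 [409. 143. 137.] [ 1.04  0.5   2.26 -1.13  1.16 -1.98]
50 280 35 [433. 119. 117.] [ 0.92  0.48  2.28 -1.19  1.04 -2.02]
50 320 35 [415. 137. 148.] [ 0.98  0.41  2.26 -1.1   1.1  -2.1 ]
55 240 0 [437.  62.  93.] [ 0.51  0.41  2.64  3.88  0.79 -1.65]
55 240 35 [455.  98.  93.] [ 0.79  0.48  2.28 -1.26  0.91 -2.06]
55 280 35 [438. 114. 125.] [ 0.85  0.4   2.28 -1.15  0.97 -2.15]
55 320 35 [422. 131. 158.] [ 0.91  0.32  2.26 -1.05  1.03 -2.23]
60 240 0 [441.  62.  98.] [ 0.45  0.3   2.59  3.97  0.57 -1.84]
60 240 35 [458.  95.  98.] [ 0.73  0.41  2.28 -1.19  0.84 -2.2 ]
60 240 -15 [440.  45.  98.] [ 0.11  0.28  2.64  3.16  0.55 -1.58]
60 280 0 [421.  65. 133.] [ 0.5   0.14  2.6   4.24  0.5  -2.1 ]
60 280 35 [443. 109. 133.] [ 0.78  0.33  2.27 -1.08  0.9  -2.29]
60 320 20 [413. 102. 168.] [ 0.8   0.14  2.42 -1.2   0.8  -2.42]
60 320 35 [429. 123. 168.] [ 0.83  0.25  2.25 -0.99  0.98 -2.38]
```

```bash
python3 - <<'E'
from h import *
T=np.array(arm.get_image("wrist")["T_tool_cam"])
tgt=S+25*sy+45*Z; e=np.radians(45);a=np.radians(35);h=np.cos(a)*(-sx)+np.sin(a)*sy
cdir=-(h*np.cos(e)+Z*np.sin(e)); cam=tgt-cdir*320
xr=np.cross(cdir,Z); xr/=np.linalg.norm(xr); Rc=np.array([xr,np.cross(cdir,xr),cdir]).T
Rt=Rc@T[:3,:3].T; p=cam-Rt@T[:3,3]; qq=Ro.from_matrix(Rt).as_quat();q=[qq[3],qq[0],qq[1],qq[2]]
arm.move_gripper(90)
arm.reach(p,q); arm.dwell(.3)
d=snap("wrist","pics/y1.png"); np.save("y1.npy",d,allow_pickle=True); u,v=pj(d,tgt).astype(int); print(u,v); crop(d,u-60,v-45,120,90,6,"pics/y1z.png"); print(arm.read_state()["clock"])
E
```

```text
321 243
120.0667
```

View pics/y1.png

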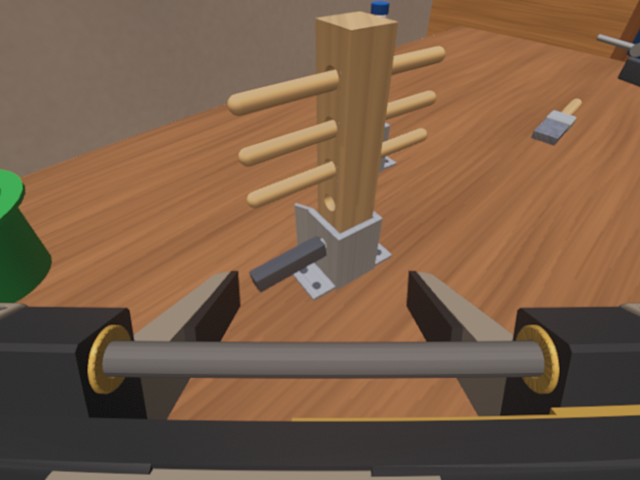

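View pics/y1z.png

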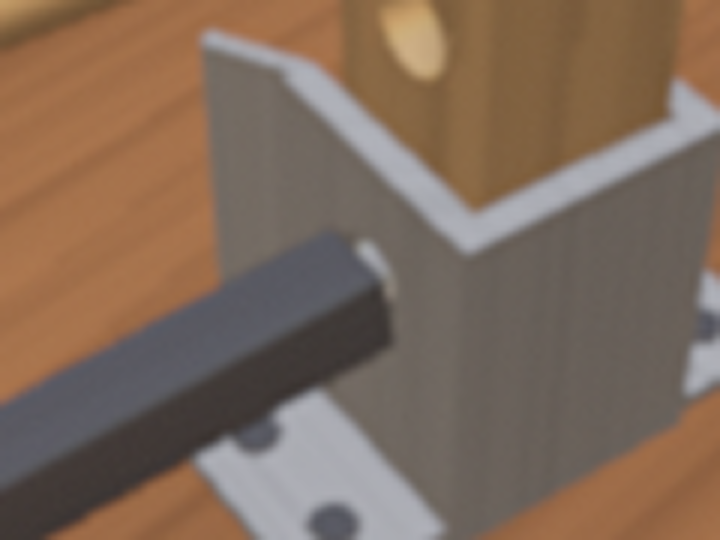

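The pin's grip droops a little in its hole clearance, and its shoulder meets the cheek at (390,340). Retreating and handing in.

```bash
python3 - <<'E'
from h import *
d=np.load("lt.npy",allow_pickle=True).item()
bal(d,(119,280),(563,349),194,[(298,252),(391,264),(383,354),(288,341)])
s=arm.read_state(); arm.movel(s["eef_pos"]+[-40,40,120],max_speed=150)
arm.reach([263,500,300],quat(-Z,[0,-1,0])); arm.dwell(.5)
snap("scene","pics/z1.png"); print(arm.read_state()["clock"])
E
```

```text
len 181.04351209593204 ends along sy rel post 92.1 -88.9
125.6917
```

View pics/z1.png

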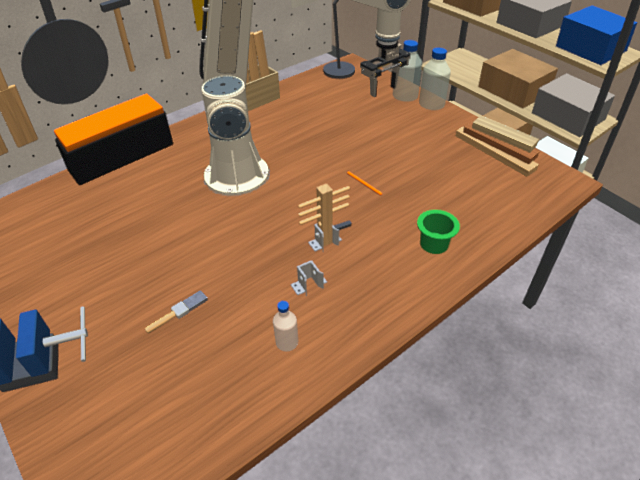

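The final view shows the finished tree in the near shoe at (325,215). The orange stick, tub, bottle and brush are in place, and no dowels are left on the bench.

```bash
python3 -c "
from workcell import arm
print(arm.finish_job())"
```

```text
the job is handed in; nothing more can be done
None
```

The drying tree is up and the job was handed in at about 126 s of the 210 s. The post was pivoted up on its foot into the shoe nearest the base, and the steel pin was pushed in from the +y side. All three dowels on the bench went through the second, third and top arm holes.

**Checks that passed:**
- **Post:** it stands upright by itself, its centre about 1 mm from the seat point.
- **Dowels:** the top camera puts each one even on both sides to within about 1.6 mm.
- **Bystanders:** the tub, bottle, brush and orange stick look unmoved.

**Checks that were less clean:**
- **Post lift:** the foot was about 1.3 mm off the bench at the end of the pivot. I lowered it until it touched before letting go.
- **Pin:** one picture first looked like a 2 mm gap between its shoulder and the cheek. A second push with about 12–20 N moved nothing, and a close side view fits a pin that is home and drooping in its loose holes. I take it as fully home.
- **Cameras:** the fixed cameras and the arm disagreed by about 1–3 mm, so I split the difference for the insertions. They all went in on the first try without side force.

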